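# Ready the resin station for the next print

### The job

Get the resin station ready for the next print: pull the two spent black cartridges with red grips out of the dock and stand them upright in the blue return tray, and push every fresh white cartridge with an orange grip down into a free bay until it clicks and sits fully home (stop pushing then, do not ram it), leaving the blue-gripped cartridge clicked home in its bay. Seat the closed orange tank flat and square in the pocket of the aluminium deck while the clamp is up, and only then press the red hinged clamp down until its sprung nose clicks into the tank's side groove and the clamp lies level. Leave the grey cup and the green bracket where they are.

Things in the scene. Friction and masses are not known exactly. Their poses are not given: they have to be found in the camera images.
- fresh0_c (a point): fresh cartridge 1 of up to 3 (may be absent): white, orange grip, on the bench; 90 mm long (own x), 50 mm wide (own y); foot 14 mm high, above it a 20 mm high groove in both ends, flat shoulder 60 mm up; on top a grip fin 56 mm long (x), 18 thick (y), 30 high: 90 mm tall in all; about 0.3 kg; fits either way round. Point: its centre, 45 mm above its underside; z up
- fresh1_c (a point): fresh cartridge 2 of up to 3 (may be absent): white, orange grip, on the bench; 90 mm long (own x), 50 mm wide (own y); foot 14 mm high, above it a 20 mm high groove in both ends, flat shoulder 60 mm up; on top a grip fin 56 mm long (x), 18 thick (y), 30 high: 90 mm tall in all; about 0.3 kg; fits either way round. Point: its centre, 45 mm above its underside; z up
- fresh2_c (a point): fresh cartridge 3 of up to 3 (may be absent): white, orange grip, on the bench; 90 mm long (own x), 50 mm wide (own y); foot 14 mm high, above it a 20 mm high groove in both ends, flat shoulder 60 mm up; on top a grip fin 56 mm long (x), 18 thick (y), 30 high: 90 mm tall in all; about 0.3 kg; fits either way round. Point: its centre, 45 mm above its underside; z up
- spent0_c (a point): spent cartridge: black, red grip, at first clicked into a dock bay; 90 mm long (own x), 50 mm wide (own y); foot 14 mm high, above it a 20 mm high groove in both ends, flat shoulder 60 mm up; on top a grip fin 56 mm long (x), 18 thick (y), 30 high: 90 mm tall in all; about 0.3 kg; fits either way round. Point: its centre, 45 mm above its underside; z up
- spent1_c (a point): spent cartridge: black, red grip, at first clicked into a dock bay; 90 mm long (own x), 50 mm wide (own y); foot 14 mm high, above it a 20 mm high groove in both ends, flat shoulder 60 mm up; on top a grip fin 56 mm long (x), 18 thick (y), 30 high: 90 mm tall in all; about 0.3 kg; fits either way round. Point: its centre, 45 mm above its underside; z up
- partused_c (a point): part-used cartridge: white with blue grip, clicked into another dock bay, stays there; same shape as the others; the point is its centre, 45 mm above its underside
- bay0 (a point): dock bay 0 of 4 in a row, 76 mm apart along y: floor centre, 10 mm above the bench; x along the bay, z up. Bay 94 x 54 mm inside; dividers 30 mm, end walls 36 mm above the floor. Round sprung noses stand 5 mm out of both end walls: a cartridge meets them with its underside about 33 mm above the floor, takes a push of about 9 N beyond its weight (peak 29 mm up), then snaps down home onto the floor; pulling out takes 10 to 15 N
- bay1 (a point): dock bay 1 of 4 in a row, 76 mm apart along y: floor centre; just like bay 0
- bay2 (a point): dock bay 2 of 4 in a row, 76 mm apart along y: floor centre; just like bay 0
- bay3 (a point): dock bay 3 of 4 in a row, 76 mm apart along y: floor centre; just like bay 0
- tank_c (a point): closed resin tank, loose, orange: 130 mm long (own x), 100 wide (own y); base flange 12 mm high, then a groove 24 mm high and 9 deep along both long sides, then the lid, its top 46 mm up; on it a black grip fin 60 mm long (x), 18 thick (y), 30 high: 76 mm tall in all; 0.35 kg; fits either way round. Point: its centre, 38 mm above its underside; z up
- pocket (a point): centre of the floor of the deck's pocket, 12 mm above the bench; x along the pocket's length, z up. Pocket 133 x 103 mm between dark rails 12 mm high
- clamp (a joint): hinged red clamp on the deck's -y side: 0 = level (closed, clicked), grows as it is raised, 0.55 to 0.8 at the start (stays where it is left); pressed down 40 mm from the hinge, a push of 10 to 16 N snaps it past the tank's lid edge at 0.35 to 0.15 rad
- hinge (a point): the clamp's hinge axis (along the deck's x), 130 mm to the -y side of the pocket centre, 36 mm above the bench; axes as the deck's. The closed clamp runs from here 76 mm in +y towards the tank as a plate 34 mm wide whose top is 16 mm above the axis; the sprung nose (20 mm round) is at its end, 75 mm from the axis
- clamp_pad (a point): point on top of the clamp's red plate, 38 mm from the hinge, moves with the clamp
- tray_in (a point): centre of the inner floor of the fixed blue return tray, 4 mm above the bench; 122 mm (own x) x 152 mm (own y) inside, walls 40 mm high
- penpot: bystander, leave alone: grey open cup, 80 mm across, 95 mm tall; origin under its centre
- bracket: bystander, leave alone: green printed L bracket, 70 x 40 x 40 mm; origin under its centre
Things that resemble listed ones, but are neither listed nor needed, are in the scene too. Of the things shaped like the part that bears tray_in, the blue one is meant.

How it is judged:
By the outcome, as a careful person would: the job done as asked, in the order asked, and still so for the second after the job is handed in, with the robot touching nothing.
Of fresh0, fresh1, fresh2 only 2 to 3 are there at a start; the rules pass over those that are not, and their reading is None.
At some moment in a run one of fresh0, fresh1, fresh2, tank may be knocked a few centimetres aside while the robot is not near it.
It also fails if it takes over 210 s, if anything falls off the work surface, if the arm or the gripper's body presses on something with over 40 N, if the wrist force passes 120 N, or if a joint passes its speed limit or range.

### The arm

A 7-joint arm with a two-finger parallel gripper is mounted at the origin on the work surface. World frame = base frame: x ahead of the robot, y to its left, z up, the work surface at z = 0. Lengths are in mm, angles in rad, forces in N, time in s.
With the tool pointing down it reaches from about 400 to 850 mm from the base axis. Payload 10.4 kg.
Tool frame: the origin (TCP) lies between the finger pads; the fingertips stand 11 mm ahead of it and the grasp point (between the pads) lies 8 mm behind it; z points along the fingers, y is the line along which they close (so a half turn about z gives the same grasp; the last joint's range is limited). The gripper opens to 85 mm and grips with 20 to 120 N. Pads are 22 mm wide; open, the fingers measure 114 mm over their backs; the gripper's body (76 mm by 85 mm) begins 54 mm behind the grasp point. The pads swing forward as they close: fully open they stand 13 mm farther back than shut.
Start: joints at [1.187, 0.332, -0.065, 1.46, 0.022, 1.35, -0.088], TCP at [220.661, -584.772, 242.338] pointing down, gripper open.
Joint ranges: [-2.6, 2.6], [-0.5, 2.12], [-1.47, 1.34], [0.16, 2.42], [-1.27, 4.41], [0.06, 2.06], [-2.6, 2.6]. Speed limits (rad/s): [2.22, 2.22, 2.79, 2.79, 3.14, 3.14, 3.14].

### API

Orientations are given as a 3x3 rotation matrix whose columns are the frame's x, y, z axes.
In Python, from bench import telemetry, get_image, camera_model, order gives the robot as it stands.
- The arm moves only by the tool carry_out, never from a script. Its argument "targets" is a list of rows, each an object with "slide": the shift along the tool's x, y, z in cm, a list of three; "dr": the turn, a rotation vector about the tool's x, y, z in degrees, a list of three; "grip": the opening, from 0 (shut) to 1 (fully open). In form: [{"slide": [tx, ty, tz], "dr": [wx, wy, wz], "grip": grip}, ...]. A call has 1 to 10 rows; each row is the pose to reach, as a shift and turn from the pose commanded when the call began, along the tool's axes at that moment; what a row does not reach only later rows make up. A row lasts 1/10 s, in which the tool goes at most 50 mm and 8.59 degrees, less where a joint would pass 70% of its speed; a pose out of reach is approached as far as the arm can. A call with a gripper value outside its range is refused whole. The fingers move at their own pace and stop on an object; "force" is the grip in N (left out, the last holds). Time passes only in rows, so rows that repeat a pose let the fingers close. It gives the time, the measured TCP pose, the force, the opening and the grip force at its end, in the units of the state.
- telemetry.sense(): the state, without advancing time (a new reading comes with each control period).
- get_image(name): name is "side" or "top" or "wrist"; returns the picture (384x512x3 uint8, red, green, blue); there is no depth.
- camera_model(name): a dict with "K" (3x3 intrinsics, pixels), "pose" (4x4, takes a point from camera to world coordinates); the wrist camera has in their place "T_tool_cam" (4x4, takes a point from camera to tool coordinates, whose origin is the TCP and whose axes are the flange's). Camera axes: x right, y up, looking along -z (the intrinsics and any distortion apply to the point x, -y, -z); pixel columns grow to the right and rows downward; lengths in mm; the calibration is good to about 2 mm. The wrist camera is an equidistant fisheye: a pixel r from the principal point sees the ray r / f radians off the axis. A picture is of the moment at which its call begins: read the wrist's pose just before it. camera_model takes no time and is no camera call.
- order.job_done(): hands the job in; it is judged then, once.
The state is a dict: "time_s": time; "joint_positions": joint angles; "qvel": joint speeds; "joint_efforts": joint torques, N m; "eef_pos": TCP position; "tool_rot": TCP orientation; "ft_force": force on the tool from outside, world axes, zero at the start; "wrist_torque": the same for the moment, N m; "grip_width": opening from 0.0 (shut) to 1.0 (fully open); "finger_force": force on a finger pad.
Only numpy, scipy, OpenCV 4.12 (cv2) and the standard library are available. Lean on these libraries where they do the work, as an engineer would, in place of code of your own. Each camera call takes 0.05 s, during which the arm holds its last target. There are 200 camera calls.

## Working session

There is one attempt and no reset: what is moved stays moved. The work goes in short steps, Python scripts to look and compute and a tool call to move; the robot and the scene stay as the last step left them, time stands still between calls to the robot, and variables do not carry over. Pictures are saved under pics/ and viewed, at most 14 in all, crops included, and the job is handed in when it is done.

Besides the shell and the picture viewer there is one more tool, called after "Call:" as name([rows], argument=value, ...), one row to a line, values as JSON. carry_out: Moves the arm, as the interface text tells. Its arguments: {"type":"object","properties":{"targets":{"type":"array","items":{"type":"object","properties":{"slide":{"type":"array","items":{"type":"number"}},"dr":{"type":"array","items":{"type":"number"}},"grip":{"type":"number"}}}},"force":{"type":"number"}},"required":["targets"]}

```bash
ls; mkdir -p pics; python3 - <<'E'
from bench import telemetry,get_image,camera_model
import cv2,numpy as np
s=telemetry.sense();print(s)
for n in("side","top"):
    cv2.imwrite(f"pics/{n}0.png",cv2.resize(get_image(n)[:,:,::-1],(768,576),interpolation=cv2.INTER_CUBIC));np.set_printoptions(precision=3,suppress=True);print(n,camera_model(n))
print(camera_model("wrist"))
E
```

```text
pics
{'time_s': 0.0, 'joint_positions': array([ 1.18740359,  0.33286166, -0.06465406,  1.46093365,  0.02158005,
        1.34989778, -0.08847495]), 'qvel': array([-0.00125256,  0.00053478,  0.00050314, -0.00013384,  0.00064081,
        0.00126583, -0.00026295]), 'joint_efforts': array([ 2.15254613e-05, -6.25452161e+01,  4.93109180e-02, -3.91597617e+01,
        1.63002260e-02,  9.74677212e-03,  4.34420917e-05]), 'eef_pos': array([ 220.48569919, -584.43698552,  241.52583645]), 'tool_rot': array([[ 9.35617938e-01,  3.53013836e-01, -5.52803831e-04],
       [ 3.53014264e-01, -9.35617047e-01,  1.29290455e-03],
       [-6.07994915e-05, -1.40481233e-03, -9.99999011e-01]]), 'ft_force': array([-0.28677136,  0.00978867, -0.67320842]), 'wrist_torque': array([0.03578889, 0.0201995 , 0.00376681]), 'finger_force': 0.0, 'grip_width': 1.0005677192638116}
side {'K': array([[387.727,   0.   , 251.907],
       [  0.   , 387.727, 191.248],
       [  0.   ,   0.   ,   1.   ]]), 'pose': array([[ -0.88 ,   0.244,  -0.408,  17.485],
       [ -0.475,  -0.449,   0.757, 854.474],
       [  0.001,   0.86 ,   0.511, 624.819],
       [  0.   ,   0.   ,   0.   ,   1.   ]])}
top {'K': array([[396.073,   0.   , 254.117],
       [  0.   , 396.073, 188.613],
       [  0.   ,   0.   ,   1.   ]]), 'pose': array([[  -0.103,    0.97 ,   -0.218,  214.786],
       [  -0.995,   -0.102,    0.019,   25.036],
       [  -0.004,    0.219,    0.976, 1159.867],
       [   0.   ,    0.   ,    0.   ,    1.   ]])}
{'K': array([[297.319,   0.   , 255.415],
       [  0.   , 297.319, 192.369],
       [  0.   ,   0.   ,   1.   ]]), 'T_tool_cam': array([[  -0.   ,    0.948,    0.32 ,   83.104],
       [   1.   ,    0.001,   -0.001,   -1.291],
       [  -0.001,    0.32 ,   -0.948, -132.422],
       [   0.   ,    0.   ,    0.   ,    1.   ]])}
```

View pics/top0.png

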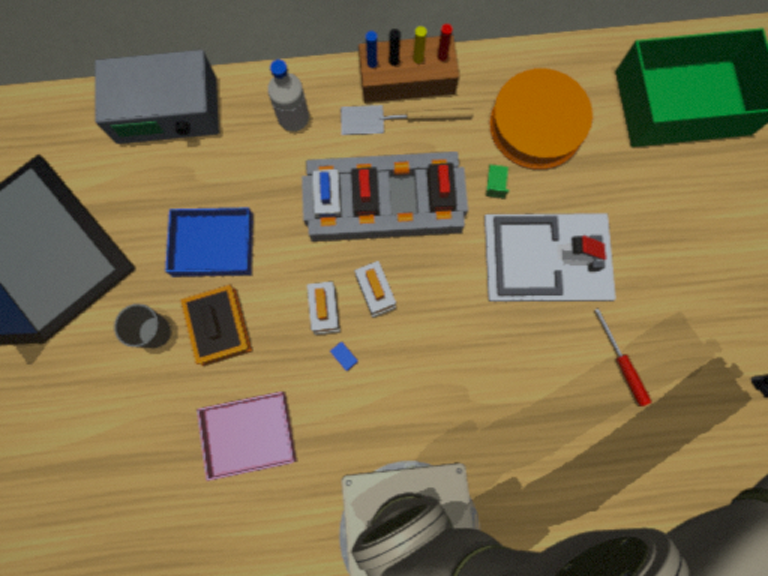

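View pics/side0.png

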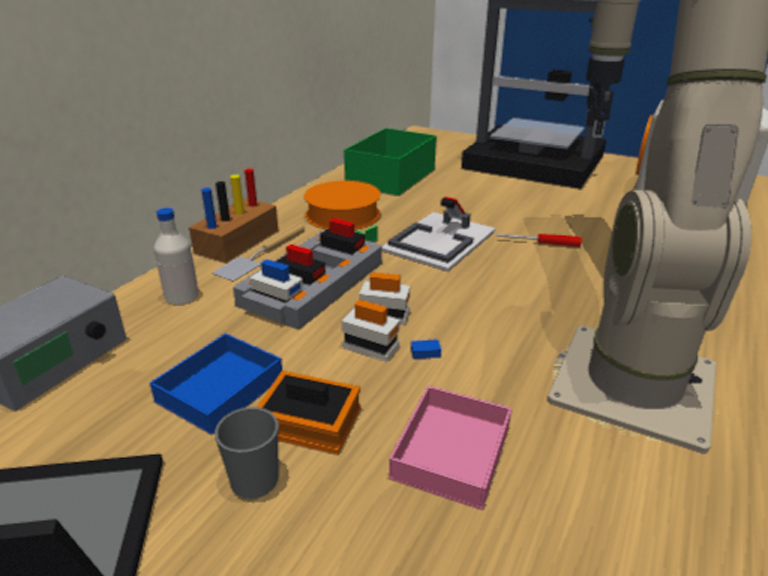

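Top view (768x576): the spent cartridges are at (365,190) and (442,187), the blue-gripped one at (325,192), and the free bay at (403,195). The fresh cartridges are at (322,307) and (375,288), and the tank is at (214,325). The tray is at (210,241), the pocket at (527,256) and the clamp at (590,247).

Possible mix-ups:
- **Return tray:** blue (210,241), not pink (247,436) or the green bin (695,90).
- **Tank:** (214,325), not the orange spool (542,115).
- **Red grips:** (365,190) and (442,187), not the red clamp (590,247), screwdriver (630,380) or red pen (445,40).
- **Blue grip:** (325,192), not the blue block (343,355) or the bottle cap (279,70).
- **Orange grips:** (322,307) and (375,288), not the dock's orange tabs.

```bash
cat > h.py <<'E'
from bench import telemetry,get_image,camera_model
import cv2,numpy as np
np.set_printoptions(precision=1,suppress=True)
RNG=dict(red=[((0,150,70),(6,255,255)),((174,150,70),(180,255,255))],orange=[((8,150,70),(20,255,255))],
 blue=[((105,150,50),(125,255,255))],white=[((0,0,150),(180,40,255))],black=[((0,0,0),(180,255,60))])
def look(n):
    s=telemetry.sense(); im=get_image(n); c=camera_model(n)
    if n=="wrist":
        T=np.eye(4);T[:3,:3]=s["tool_rot"];T[:3,3]=s["eef_pos"];P=T@c["T_tool_cam"]
    else: P=c["pose"]
    return im,c["K"],P,n=="wrist"
def cast(px,K,P,fish,z):
    px=np.asarray(px,float).reshape(-1,2);u=(px-K[:2,2])/[K[0,0],K[1,1]]
    if fish:
        r=np.linalg.norm(u,axis=1,keepdims=True)+1e-9;d=np.hstack([u/r*np.sin(r),np.cos(r)])
    else: d=np.hstack([u,np.ones((len(u),1))])
    d=(d*[1,-1,-1])@P[:3,:3].T;o=P[:3,3]
    return o+d*((z-o[2])/d[:,2])[:,None]
def mask(im,col):
    h=cv2.cvtColor(im,cv2.COLOR_RGB2HSV);m=0
    for lo,hi in RNG[col]: m=m|cv2.inRange(h,lo,hi)
    return m
def blobs(v,col,z,amin=60,amax=1e9):
    im,K,P,f=v;cs,_=cv2.findContours(mask(im,col),cv2.RETR_EXTERNAL,cv2.CHAIN_APPROX_NONE)
    out=[]
    for c in cs:
        if amin<cv2.contourArea(c)<amax:
            w=cast(c[:,0],K,P,f,z)[:,:2].astype(np.float32);(cx,cy),(a,b),t=cv2.minAreaRect(w)
            if a<b:a,b,t=b,a,t+90
            out.append((c[:,0].mean(0),np.array([cx,cy]),a,b,(t+90)%180-90))
    return out
def show(v,col,z,**k):
    for p,c,a,b,t in blobs(v,col,z,**k):print(col,"px",p,"xy",c,"size %.0f %.0f long-axis %.1f deg"%(a,b,t))
def go(x,y,z,yaw):
    "slide (cm) / dr to reach TCP x,y,z tool down with tool x axis at yaw deg (mod 180)"
    s=telemetry.sense();R=s["tool_rot"];cur=np.degrees(np.arctan2(R[1,0],R[0,0]))
    d=(yaw-cur+90)%180-90
    print("slide",(R.T@(np.array([x,y,z])-s["eef_pos"]))/10,"dz %.1f"%-d,"now",s["eef_pos"],"yaw %.1f"%cur,"q7 %.2f"%s["joint_positions"][6],"F",s["ft_force"],"g %.2f"%s["grip_width"])
E
python3 - <<'E'
from h import *
v=look("top")
show(v,"orange",90,amin=40);show(v,"red",100,amin=40);show(v,"blue",100,amin=40,amax=400)
show(v,"blue",44,amin=1000);show(v,"orange",46,amin=800)
print("dock corners,pocket rails",cast(np.array([[308,160],[460,153],[467,228],[309,238]])/1.5,*v[1:],46))
print(cast(np.array([[403,195]])/1.5,*v[1:],10), cast(np.array([[495,217],[560,217],[562,295],[496,295]])/1.5,*v[1:],24))
E
```

```text
orange px [213.7 202.3] xy [426.9 118.7] size 54 16 long-axis 0.5 deg
orange px [143.3 216.9] xy [409.  312.7] size 133 105 long-axis 11.4 deg
orange px [249.5 189. ] xy [454.   16.9] size 56 15 long-axis 15.6 deg
orange px [244.  145.5] xy [581.9  21.2] size 26 15 long-axis 84.0 deg
orange px [295.3 142.4] xy [ 575.5 -125.4] size 29 15 long-axis 84.0 deg
orange px [267.3 111.6] xy [677.6 -58. ] size 26 22 long-axis 84.0 deg
orange px [359.8  78.5] xy [ 753.9 -341.7] size 223 194 long-axis -32.3 deg
orange px [271.7  39.6] xy [905.7 -96.8] size 196 98 long-axis 89.5 deg
red px [422.1 253.5] xy [ 232.  -418.8] size 91 22 long-axis 16.6 deg
red px [395.  164.7] xy [ 479.  -391.9] size 45 32 long-axis 69.1 deg
red px [242.5 122. ] xy [647.6  17.3] size 58 20 long-axis -5.5 deg
red px [295.5 119. ] xy [ 642.2 -134.2] size 55 20 long-axis -7.1 deg
blue px [228.9 237. ] xy [327.1  84.8] size 43 24 long-axis 35.3 deg
blue px [  5. 206.] xy [479.9 689.7] size 68 30 long-axis 35.2 deg
blue px [216.1 123.7] xy [650.8  91.4] size 55 14 long-axis -4.7 deg
blue px [185.5  45.5] xy [909.  162.9] size 37 27 long-axis -3.6 deg
blue px [247.4  31.8] xy [934.9 -24.3] size 75 18 long-axis -5.8 deg
blue px [136.4 157.1] xy [584.6 331.2] size 158 131 long-axis 84.2 deg
orange px [143.3 216.9] xy [417.  324.5] size 138 109 long-axis 11.4 deg
orange px [359.8  78.5] xy [ 776.1 -356.8] size 232 202 long-axis -32.3 deg
orange px [271.7  39.6] xy [ 934.1 -101.8] size 204 102 long-axis 89.5 deg
dock corners,pocket rails [[ 731.9  123.8   46. ]
 [ 714.8 -182.8   46. ]
 [ 556.2 -175.5   46. ]
 [ 568.2  134.4   46. ]]
[[651.2 -61.1  10. ]] [[ 580.  -238.5   24. ]
 [ 566.3 -368.1   24. ]
 [ 408.1 -345.    24. ]
 [ 421.5 -217.2   24. ]]
```

```bash
python3 -c "
from h import *
go(600,-20,300,-4)"
```

```text
slide [ 55.4 -39.4  -5.8] dz 24.7 now [ 220.6 -584.5  241.7] yaw 20.7 q7 -0.09 F [-0.1 -0.3 -0.7] g 1.00
```

Call:
carry_out([
  {"slide": [14,-10,-5.8],"dr": [0,0,6],"grip": 0.6},
  {"slide": [14,-10,-5.8],"dr": [0,0,6],"grip": 0.6},
  {"slide": [28,-20,-5.8],"dr": [0,0,12],"grip": 0.6},
  {"slide": [28,-20,-5.8],"dr": [0,0,12],"grip": 0.6},
  {"slide": [28,-20,-5.8],"dr": [0,0,12],"grip": 0.6},
  {"slide": [42,-30,-5.8],"dr": [0,0,18],"grip": 0.6},
  {"slide": [42,-30,-5.8],"dr": [0,0,18],"grip": 0.6},
  {"slide": [55.4,-39.4,-5.8],"dr": [0,0,24.7],"grip": 0.6},
  {"slide": [55.4,-39.4,-5.8],"dr": [0,0,24.7],"grip": 0.6},
  {"slide": [55.4,-39.4,-5.8],"dr": [0,0,24.7],"grip": 0.6},
])

```text
time_s: 1.15
eef_pos: [496.5, -172.9, 296.8]
tool_rot: [[0.997, -0.071, 0.0], [-0.071, -0.997, -0.0], [0.0, 0.0, -1.0]]
ft_force: [0.7, -0.8, 0.6]
grip_width: 0.601
finger_force: 0.0
```

```bash
python3 -c "
from h import *
go(600,-20,300,-4)"
```

```text
slide [  9.2 -16.   -0.3] dz -0.1 now [ 496.5 -172.9  296.8] yaw -4.1 q7 -1.43 F [ 0.7 -0.8  0.6] g 0.60
```

Call:
carry_out([
  {"slide": [9.2,-16,-0.3],"dr": [0,0,0],"grip": 0.6},
  {"slide": [9.2,-16,-0.3],"dr": [0,0,0],"grip": 0.6},
  {"slide": [9.2,-16,-0.3],"dr": [0,0,0],"grip": 0.6},
  {"slide": [9.2,-16,-0.3],"dr": [0,0,0],"grip": 0.6},
  {"slide": [9.2,-16,-0.3],"dr": [0,0,0],"grip": 0.6},
  {"slide": [9.2,-16,-0.3],"dr": [0,0,0],"grip": 0.6},
])

```text
time_s: 1.75
eef_pos: [598.8, -21.0, 299.1]
tool_rot: [[0.998, -0.069, -0.001], [-0.069, -0.998, 0.0], [-0.001, -0.0, -1.0]]
ft_force: [-0.4, -0.3, -0.3]
grip_width: 0.599
finger_force: 0.0
```

```bash
python3 - <<'E'
from h import *
go(600,-20,300,-4)
v=look("wrist");cv2.imwrite("pics/w1.png",cv2.resize(v[0][:,:,::-1],(768,576)))
show(v,"orange",90);show(v,"red",100);show(v,"blue",100)
E
```

```text
slide [ 0.1 -0.1 -0.1] dz 0.1 now [598.8 -21.  299.1] yaw -3.9 q7 -1.79 F [-0.4 -0.3 -0.3] g 0.60
orange px [165.  270.1] xy [458.5 118.5] size 35 14 long-axis -36.7 deg
orange px [234.9 265.7] xy [462.1  17.9] size 69 21 long-axis 12.7 deg
orange px [ 82.9 258.5] xy [457.5 276.1] size 128 126 long-axis 11.2 deg
orange px [170.7 166.6] xy [606.4  83. ] size 26 11 long-axis 89.5 deg
orange px [225.5 164.5] xy [603.3  15.5] size 25 11 long-axis 85.6 deg
orange px [337.8 162.4] xy [ 597.2 -119.6] size 26 11 long-axis 87.3 deg
orange px [282.5 159.6] xy [604.6 -52.1] size 27 21 long-axis 86.5 deg
orange px [164.9  84.9] xy [704.7  78.3] size 27 14 long-axis 86.8 deg
orange px [339.6  80.7] xy [ 695.2 -123. ] size 27 15 long-axis 87.4 deg
orange px [222.   80.9] xy [701.3  10.7] size 26 16 long-axis 87.7 deg
orange px [281.8  80.4] xy [696.8 -55.9] size 26 17 long-axis 87.3 deg
orange px [447.9  45.9] xy [ 749.6 -320.7] size 214 145 long-axis -78.4 deg
red px [458.2 308.5] xy [ 318.1 -369.1] size 86 21 long-axis 16.3 deg
red px [218.7 126.3] xy [649.7  17.9] size 56 19 long-axis -3.0 deg
red px [351.4 125.5] xy [ 643.1 -133.5] size 56 19 long-axis -0.9 deg
blue px [208.7 305.3] xy [402.  64.] size 31 30 long-axis 38.8 deg
blue px [ 49.2 180. ] xy [605.3 276.1] size 142 112 long-axis 85.0 deg
blue px [155.3 129.6] xy [653.4  92.6] size 54 18 long-axis -2.8 deg
```

View pics/w1.png

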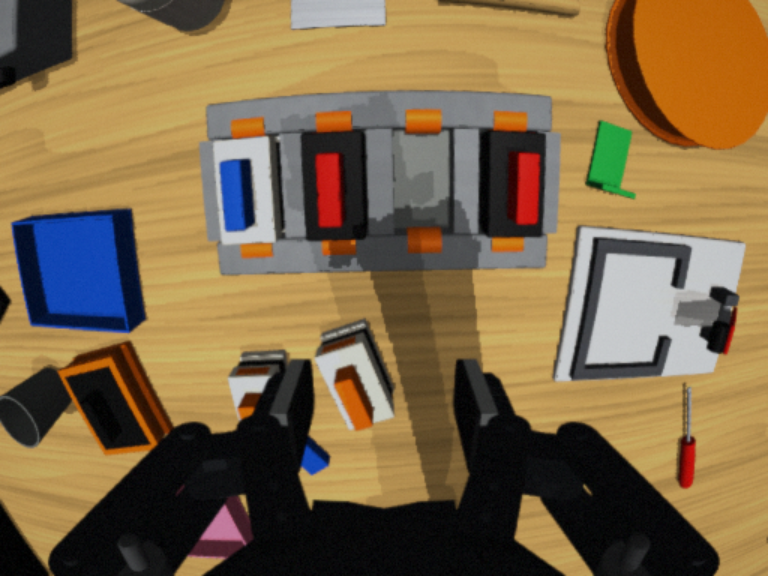

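The wrist view confirms spent fins at (329,190) and (524,188), the blue one at (236,195) and the free bay at (420,180), all in 768-pixel coordinates. The dock is turned about -2.6°. I'll grasp the first spent cartridge now.

```bash
python3 - <<'E'
from h import *
v=look("wrist");i=v[0][50:190,120:380,::-1];cv2.imwrite("pics/crop.png",cv2.resize(i,None,fx=2,fy=2))
go(649,18,86,-2.6)
E
```

```text
slide [ 4.7 -4.5 21.3] dz -1.5 now [598.5 -23.  299.4] yaw -4.1 q7 -1.79 F [-0.3 -0.1 -0.4] g 0.60
```

View pics/crop.png

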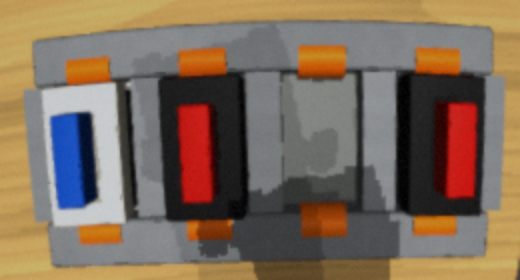

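Crop: red grip on a black body at (195,152), with the empty bay at (320,140). That confirms the target.

Call:
carry_out([
  {"slide": [4.7,-4.3,5],"dr": [0,0,-1.4],"grip": 0.6},
  {"slide": [4.7,-4.3,9],"dr": [0,0,-1.4],"grip": 0.6},
  {"slide": [4.7,-4.3,13],"dr": [0,0,-1.4],"grip": 0.6},
  {"slide": [4.7,-4.3,17],"dr": [0,0,-1.4],"grip": 0.6},
  {"slide": [4.7,-4.3,20],"dr": [0,0,-1.4],"grip": 0.6},
  {"slide": [4.7,-4.3,21.3],"dr": [0,0,-1.4],"grip": 0.6},
  {"slide": [4.7,-4.3,21.3],"dr": [0,0,-1.4],"grip": 0.6},
])

```text
time_s: 2.55
eef_pos: [647.8, 16.5, 85.4]
tool_rot: [[0.999, -0.047, -0.003], [-0.047, -0.999, -0.001], [-0.002, 0.001, -1.0]]
ft_force: [-0.1, 0.1, 0.8]
grip_width: 0.598
finger_force: 0.0
```

Call:
carry_out([
  {"slide": [0,0,0],"dr": [0,0,0],"grip": 0.1},
  {"slide": [0,0,0],"dr": [0,0,0],"grip": 0.1},
  {"slide": [0,0,0],"dr": [0,0,0],"grip": 0.1},
  {"slide": [0,0,0],"dr": [0,0,0],"grip": 0.1},
  {"slide": [0,0,0],"dr": [0,0,0],"grip": 0.1},
], force=40)

```text
time_s: 3.05
eef_pos: [649.9, 17.7, 88.9]
tool_rot: [[0.999, -0.046, 0.003], [-0.046, -0.999, -0.001], [0.003, 0.0, -1.0]]
ft_force: [-0.1, -2.3, 6.8]
grip_width: 0.205
finger_force: 42.0
```

```bash
python3 - <<'E'
from h import *
s=telemetry.sense();print(s["ft_force"],s["wrist_torque"])
go(649,18,86,-2.6)
E
```

```text
[-0.1 -2.3  6.8] [-0.2  0.2  0. ]
slide [-0.1 -0.   0.3] dz -0.1 now [649.9  17.7  88.9] yaw -2.7 q7 -1.91 F [-0.1 -2.3  6.8] g 0.20
```

Call:
carry_out([
  {"slide": [0,0,-0.3],"dr": [0,0,0],"grip": 0.1},
  {"slide": [0,0,-0.8],"dr": [0,0,0],"grip": 0.1},
  {"slide": [0,0,-1.3],"dr": [0,0,0],"grip": 0.1},
  {"slide": [0,0,-2],"dr": [0,0,0],"grip": 0.1},
  {"slide": [0,0,-3],"dr": [0,0,0],"grip": 0.1},
  {"slide": [0,0,-5],"dr": [0,0,0],"grip": 0.1},
  {"slide": [0,0,-8],"dr": [0,0,0],"grip": 0.1},
  {"slide": [0,0,-12],"dr": [0,0,0],"grip": 0.1},
  {"slide": [0,0,-16],"dr": [0,0,0],"grip": 0.1},
  {"slide": [0,0,-16],"dr": [0,0,0],"grip": 0.1},
], force=60)

```text
time_s: 4.05
eef_pos: [650.9, 19.1, 254.8]
tool_rot: [[0.999, -0.045, 0.01], [-0.045, -0.999, 0.001], [0.01, -0.001, -1.0]]
ft_force: [0.9, 0.8, -2.5]
grip_width: 0.195
finger_force: 60.3
```

```bash
python3 - <<'E'
from h import *
v=look("top");show(v,"blue",44,amin=1000)
go(540,290,246,-5.8)
E
```

```text
blue px [137.5 162.9] xy [581.8 333.4] size 158 124 long-axis 86.9 deg
slide [-12.2 -26.6   0.5] dz 3.2 now [649.9  18.8 251.3] yaw -2.6 q7 -1.86 F [ 0.2 -0.3 -4. ] g 0.19
```

Call:
carry_out([
  {"slide": [-2.4,-5.3,0.5],"dr": [0,0,1],"grip": 0.1},
  {"slide": [-4.8,-10.6,0.5],"dr": [0,0,2],"grip": 0.1},
  {"slide": [-7.2,-15.9,0.5],"dr": [0,0,3.2],"grip": 0.1},
  {"slide": [-9.8,-21.2,0.5],"dr": [0,0,3.2],"grip": 0.1},
  {"slide": [-12.2,-26.6,0.5],"dr": [0,0,3.2],"grip": 0.1},
  {"slide": [-12.2,-26.6,0.5],"dr": [0,0,3.2],"grip": 0.1},
  {"slide": [-12.2,-26.6,0.5],"dr": [0,0,3.2],"grip": 0.1},
  {"slide": [-12.2,-26.6,0.5],"dr": [0,0,3.2],"grip": 0.1},
])

```text
time_s: 4.9
eef_pos: [537.9, 290.3, 241.1]
tool_rot: [[0.995, -0.099, -0.001], [-0.099, -0.995, -0.001], [-0.001, 0.001, -1.0]]
ft_force: [0.2, -0.9, -2.7]
grip_width: 0.2
finger_force: 60.1
```

```bash
python3 - <<'E'
from h import *
v=look("wrist");cv2.imwrite("pics/w2.png",cv2.resize(v[0][:,:,::-1],(768,576)))
show(v,"blue",44,amin=1000);show(v,"orange",46,amin=1000)
go(580,300,146,-5)
E
```

```text
blue px [  8.5 246.6] xy [426.6 721.6] size 171 82 long-axis -32.9 deg
blue px [210.2 121.2] xy [589.8 335.4] size 157 127 long-axis 85.0 deg
blue px [430.9  59.7] xy [659.8  64.3] size 67 39 long-axis -2.2 deg
slide [ 4.  -1.6  9.5] dz -0.8 now [538.9 288.7 241.1] yaw -5.8 q7 -2.40 F [-0.4 -0.5 -2.9] g 0.20
```

View pics/w2.png

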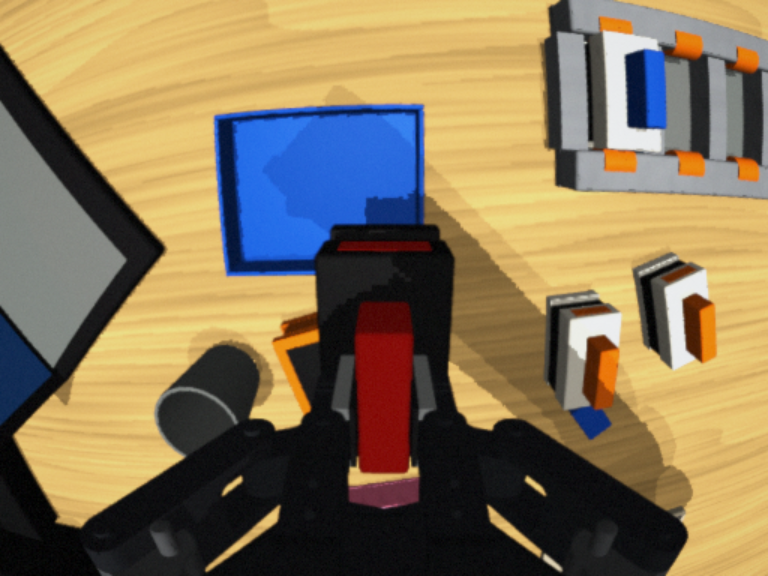

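The blue tray is clear at about (320,190), centred near world (588,335) at yaw -5°. The cartridge hangs upright in the gripper.

```bash
python3 - <<'E'
from h import *
go(591,371,90,-5)
E
```

```text
slide [ 4.4 -8.7 15.1] dz -0.8 now [538.9 288.7 241.1] yaw -5.8 q7 -2.40 F [-0.4 -0.5 -2.9] g 0.20
```

Call:
carry_out([
  {"slide": [2.2,-4.3,0],"dr": [0,0,-0.8],"grip": 0.1},
  {"slide": [4.4,-8.6,0],"dr": [0,0,-0.8],"grip": 0.1},
  {"slide": [4.4,-8.6,3],"dr": [0,0,-0.8],"grip": 0.1},
  {"slide": [4.4,-8.6,7],"dr": [0,0,-0.8],"grip": 0.1},
  {"slide": [4.4,-8.6,11],"dr": [0,0,-0.8],"grip": 0.1},
  {"slide": [4.4,-8.6,14],"dr": [0,0,-0.8],"grip": 0.1},
  {"slide": [4.4,-8.6,15.2],"dr": [0,0,-0.8],"grip": 0.1},
  {"slide": [4.4,-8.6,15.5],"dr": [0,0,-0.8],"grip": 0.1},
  {"slide": [4.4,-8.6,15.6],"dr": [0,0,-0.8],"grip": 0.1},
])

```text
time_s: 5.85
eef_pos: [592.5, 370.2, 86.8]
tool_rot: [[0.996, -0.089, 0.001], [-0.089, -0.996, 0.001], [0.001, -0.001, -1.0]]
ft_force: [-0.3, 0.4, -3.0]
grip_width: 0.193
finger_force: 60.4
```

```bash
python3 - <<'E'
from h import *
go(591,371,83,-5)
E
```

```text
slide [-0.2 -0.1  0.4] dz -0.1 now [592.5 370.2  86.8] yaw -5.1 q7 -2.52 F [-0.3  0.4 -3. ] g 0.19
```

Call:
carry_out([
  {"slide": [0,0,0.3],"dr": [0,0,0],"grip": 0.1},
  {"slide": [0,0,0.5],"dr": [0,0,0],"grip": 0.1},
  {"slide": [0,0,0.5],"dr": [0,0,0],"grip": 0.1},
])

```text
time_s: 6.15
eef_pos: [592.5, 370.9, 83.0]
tool_rot: [[0.996, -0.088, 0.003], [-0.088, -0.996, 0.001], [0.003, -0.001, -1.0]]
ft_force: [-1.7, -2.6, 4.6]
grip_width: 0.196
finger_force: 61.6
```

Call:
carry_out([
  {"slide": [0,0,0],"dr": [0,0,0],"grip": 0.45},
  {"slide": [0,0,0],"dr": [0,0,0],"grip": 0.45},
  {"slide": [0,0,0],"dr": [0,0,0],"grip": 0.45},
  {"slide": [0,0,-2],"dr": [0,0,0],"grip": 0.45},
  {"slide": [0,0,-5],"dr": [0,0,0],"grip": 0.45},
  {"slide": [0,0,-10],"dr": [0,0,0],"grip": 0.6},
  {"slide": [0,0,-15],"dr": [0,0,0],"grip": 0.6},
  {"slide": [0,0,-15],"dr": [0,0,0],"grip": 0.6},
])

```text
time_s: 6.95
eef_pos: [593.4, 372.7, 239.3]
tool_rot: [[0.996, -0.088, 0.01], [-0.088, -0.996, 0.007], [0.009, -0.008, -1.0]]
ft_force: [-0.1, 0.7, 1.5]
grip_width: 0.602
finger_force: 0.0
```

```bash
python3 - <<'E'
from h import *
v=look("top");show(v,"red",94,amin=40);show(v,"orange",90,amin=40,amax=400);show(v,"orange",46,amin=1000)
go(643,-133,230,-2.6)
E
```

```text
red px [422.1 253.4] xy [ 232.  -421.3] size 92 22 long-axis 16.6 deg
red px [395.  164.7] xy [ 480.5 -394.2] size 45 32 long-axis 69.1 deg
red px [295.4 118.8] xy [ 644.6 -135.1] size 55 20 long-axis -7.1 deg
orange px [249.4 188.4] xy [455.9  17.3] size 52 15 long-axis 16.8 deg
orange px [295.3 142.4] xy [ 575.5 -125.4] size 29 15 long-axis 84.0 deg
orange px [242.2 113.1] xy [680.6  14.4] size 26 25 long-axis 84.6 deg
orange px [267.3 111.6] xy [677.6 -58. ] size 26 22 long-axis 84.0 deg
orange px [359.7  78.4] xy [ 775.9 -356.7] size 232 202 long-axis -32.3 deg
orange px [271.8  39.7] xy [ 934.  -101.4] size 204 102 long-axis 89.6 deg
slide [ 9.4 49.8  0.3] dz -2.4 now [592.7 371.8 235.2] yaw -5.0 q7 -2.47 F [ 0.2 -0.6 -1. ] g 0.60
```

Call:
carry_out([
  {"slide": [1.8,10,0.3],"dr": [0,0,-2.4],"grip": 0.6},
  {"slide": [3.8,20,0.3],"dr": [0,0,-2.4],"grip": 0.6},
  {"slide": [5.6,30,0.3],"dr": [0,0,-2.4],"grip": 0.6},
  {"slide": [9.4,49.8,0.3],"dr": [0,0,-2.4],"grip": 0.6},
  {"slide": [9.4,49.8,0.3],"dr": [0,0,-2.4],"grip": 0.6},
  {"slide": [9.4,49.8,0.3],"dr": [0,0,-2.4],"grip": 0.6},
  {"slide": [9.4,49.8,0.3],"dr": [0,0,-2.4],"grip": 0.6},
  {"slide": [9.4,49.8,0.3],"dr": [0,0,-2.4],"grip": 0.6},
  {"slide": [9.4,49.8,0.3],"dr": [0,0,-2.4],"grip": 0.6},
  {"slide": [9.4,49.8,0.3],"dr": [0,0,-2.4],"grip": 0.6},
])

```text
time_s: 8.0
eef_pos: [640.3, -129.2, 226.5]
tool_rot: [[0.999, -0.046, -0.001], [-0.046, -0.999, -0.0], [-0.001, 0.0, -1.0]]
ft_force: [0.8, 0.1, 0.5]
grip_width: 0.6
finger_force: 0.0
```

Call:
carry_out([
  {"slide": [0,0,0],"dr": [0,0,0],"grip": 0.6},
  {"slide": [0,0,0],"dr": [0,0,0],"grip": 0.6},
])

```text
time_s: 8.2
eef_pos: [640.3, -128.7, 226.1]
tool_rot: [[0.999, -0.049, -0.002], [-0.049, -0.999, 0.0], [-0.002, -0.0, -1.0]]
ft_force: [0.6, 0.8, -0.7]
grip_width: 0.603
finger_force: 0.0
```

```bash
python3 - <<'E'
from h import *
go(643,-133.5,90,-2.6)
v=look("wrist");show(v,"red",100)
E
```

```text
slide [ 0.3  0.5 13.6] dz -0.2 now [ 640.3 -128.7  226.1] yaw -2.8 q7 -1.63 F [ 0.6  0.8 -0.7] g 0.60
red px [455.2 278.5] xy [ 505.6 -376.9] size 66 7 long-axis -6.5 deg
red px [262.2 182.8] xy [ 643.7 -133.9] size 56 17 long-axis -3.0 deg
```

Call:
carry_out([
  {"slide": [0.3,0.5,4],"dr": [0,0,-0.2],"grip": 0.6},
  {"slide": [0.3,0.5,8],"dr": [0,0,-0.2],"grip": 0.6},
  {"slide": [0.3,0.5,11.5],"dr": [0,0,-0.2],"grip": 0.6},
  {"slide": [0.3,0.5,13.5],"dr": [0,0,-0.2],"grip": 0.6},
  {"slide": [0.3,0.5,13.5],"dr": [0,0,-0.2],"grip": 0.6},
])

```text
time_s: 8.75
eef_pos: [641.5, -129.8, 89.0]
tool_rot: [[0.999, -0.04, -0.006], [-0.04, -0.999, 0.002], [-0.006, -0.002, -1.0]]
ft_force: [-0.3, 0.7, -0.0]
grip_width: 0.603
finger_force: 0.0
```

Call:
carry_out([
  {"slide": [0,0,0],"dr": [0,0,0],"grip": 0.1},
  {"slide": [0,0,0],"dr": [0,0,0],"grip": 0.1},
  {"slide": [0,0,0],"dr": [0,0,0],"grip": 0.1},
  {"slide": [0,0,0],"dr": [0,0,0],"grip": 0.1},
  {"slide": [0,0,0],"dr": [0,0,0],"grip": 0.1},
], force=60)

```text
time_s: 9.25
eef_pos: [644.7, -132.3, 94.5]
tool_rot: [[0.999, -0.043, 0.003], [-0.043, -0.999, -0.001], [0.003, 0.0, -1.0]]
ft_force: [0.0, -0.3, 7.4]
grip_width: 0.197
finger_force: 62.7
```

Call:
carry_out([
  {"slide": [0,0,-0.3],"dr": [0,0,0],"grip": 0.1},
  {"slide": [0,0,-0.8],"dr": [0,0,0],"grip": 0.1},
  {"slide": [0,0,-1.3],"dr": [0,0,0],"grip": 0.1},
  {"slide": [0,0,-2],"dr": [0,0,0],"grip": 0.1},
  {"slide": [0,0,-3],"dr": [0,0,0],"grip": 0.1},
  {"slide": [0,0,-5],"dr": [0,0,0],"grip": 0.1},
  {"slide": [0,0,-8],"dr": [0,0,0],"grip": 0.1},
  {"slide": [0,0,-12],"dr": [0,0,0],"grip": 0.1},
  {"slide": [0,0,-15],"dr": [0,0,0],"grip": 0.1},
  {"slide": [0,0,-15],"dr": [0,0,0],"grip": 0.1},
])

```text
time_s: 10.25
eef_pos: [645.6, -132.1, 249.6]
tool_rot: [[0.999, -0.042, 0.009], [-0.042, -0.999, -0.002], [0.009, 0.001, -1.0]]
ft_force: [-0.3, -0.3, -4.2]
grip_width: 0.194
finger_force: 61.6
```

```bash
python3 - <<'E'
from h import *
go(585,298,240,-5)
E
```

```text
slide [ -7.9 -42.7   0.8] dz 2.6 now [ 645.6 -132.1  249.6] yaw -2.4 q7 -1.62 F [-0.3 -0.3 -4.2] g 0.19
```

Call:
carry_out([
  {"slide": [-1.8,-10,0.8],"dr": [0,0,2.6],"grip": 0.1},
  {"slide": [-3.7,-20,0.8],"dr": [0,0,2.6],"grip": 0.1},
  {"slide": [-5.6,-30,0.8],"dr": [0,0,2.6],"grip": 0.1},
  {"slide": [-5.6,-30,0.8],"dr": [0,0,2.6],"grip": 0.1},
  {"slide": [-7.9,-42.7,0.8],"dr": [0,0,2.6],"grip": 0.1},
  {"slide": [-7.9,-42.7,0.8],"dr": [0,0,2.6],"grip": 0.1},
  {"slide": [-7.9,-42.7,0.8],"dr": [0,0,2.6],"grip": 0.1},
  {"slide": [-7.9,-42.7,0.8],"dr": [0,0,2.6],"grip": 0.1},
  {"slide": [-7.9,-42.7,0.8],"dr": [0,0,2.6],"grip": 0.1},
  {"slide": [-7.9,-42.7,0.8],"dr": [0,0,2.6],"grip": 0.1},
])

```text
time_s: 11.25
eef_pos: [579.2, 304.6, 234.8]
tool_rot: [[0.997, -0.079, -0.002], [-0.079, -0.997, 0.003], [-0.002, -0.003, -1.0]]
ft_force: [-0.1, -0.8, -3.0]
grip_width: 0.193
finger_force: 61.5
```

Call:
carry_out([
  {"slide": [0,0,0],"dr": [0,0,0],"grip": 0.1},
  {"slide": [0,0,0],"dr": [0,0,0],"grip": 0.1},
])

```text
time_s: 11.45
eef_pos: [583.3, 296.3, 234.6]
tool_rot: [[0.996, -0.089, 0.0], [-0.089, -0.996, -0.001], [0.0, 0.001, -1.0]]
ft_force: [0.1, -0.2, -3.6]
grip_width: 0.2
finger_force: 61.5
```

```bash
python3 - <<'E'
from h import *
v=look("wrist");show(v,"red",94);cv2.imwrite("pics/w3.png",v[0][:,:,::-1])
go(585,298,95,-5)
E
```

```text
red px [255.8 256.2] xy [495.  305.3] size 141 38 long-axis -5.3 deg
red px [257.  164.6] xy [601.4 294.3] size 57 5 long-axis 84.8 deg
red px [179.7 177.8] xy [594.9 371.3] size 61 21 long-axis -7.5 deg
slide [ 0.1 -0.2 14. ] dz -0.2 now [583.4 296.1 234.6] yaw -5.2 q7 -2.38 F [-0.3 -1.  -3. ] g 0.19
```

View pics/w3.png

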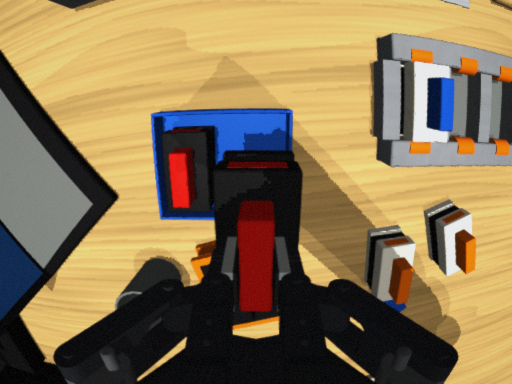

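The first spent cartridge stands in the tray at pixel (187,165), and there's room beside it. Lowering the second.

Call:
carry_out([
  {"slide": [0.1,-0.1,4],"dr": [0,0,-0.2],"grip": 0.1},
  {"slide": [0.1,-0.1,8],"dr": [0,0,-0.2],"grip": 0.1},
  {"slide": [0.1,-0.1,12],"dr": [0,0,-0.2],"grip": 0.1},
  {"slide": [0.1,-0.1,13.8],"dr": [0,0,-0.2],"grip": 0.1},
  {"slide": [0.1,-0.1,14.3],"dr": [0,0,-0.2],"grip": 0.1},
  {"slide": [0.1,-0.1,14.6],"dr": [0,0,-0.2],"grip": 0.1},
  {"slide": [0.1,-0.1,14.9],"dr": [0,0,-0.2],"grip": 0.1},
  {"slide": [0.1,-0.1,14.9],"dr": [0,0,-0.2],"grip": 0.1},
])

```text
time_s: 12.3
eef_pos: [585.3, 299.2, 88.5]
tool_rot: [[0.996, -0.085, 0.004], [-0.085, -0.996, 0.001], [0.004, -0.001, -1.0]]
ft_force: [-1.2, -1.8, 4.5]
grip_width: 0.193
finger_force: 62.4
```

Contact, 7.5 N above the hanging weight. Release and retreat.

Call:
carry_out([
  {"slide": [0,0,0],"dr": [0,0,0],"grip": 0.45},
  {"slide": [0,0,0],"dr": [0,0,0],"grip": 0.45},
  {"slide": [0,0,0],"dr": [0,0,0],"grip": 0.45},
  {"slide": [0,0,-2],"dr": [0,0,0],"grip": 0.45},
  {"slide": [0,0,-5],"dr": [0,0,0],"grip": 0.45},
  {"slide": [0,0,-10],"dr": [0,0,0],"grip": 0.6},
  {"slide": [0,0,-14],"dr": [0,0,0],"grip": 0.6},
  {"slide": [0,0,-14],"dr": [0,0,0],"grip": 0.6},
])

```text
time_s: 13.1
eef_pos: [585.8, 300.6, 232.6]
tool_rot: [[0.996, -0.084, 0.009], [-0.084, -0.996, 0.005], [0.008, -0.006, -1.0]]
ft_force: [1.4, 0.8, -0.0]
grip_width: 0.597
finger_force: 0.0
```

```bash
python3 - <<'E'
from h import *
v=look("top");show(v,"red",94,amin=40);show(v,"orange",90,amin=30,amax=400)
go(427,118,200,0)
E
```

```text
red px [421.9 253.3] xy [ 232.  -421.3] size 92 22 long-axis 16.6 deg
red px [395.  164.7] xy [ 480.5 -394.2] size 45 32 long-axis 69.1 deg
red px [118.9 160.3] xy [575.9 371.5] size 27 20 long-axis -1.6 deg
orange px [218.4 147. ] xy [584.9  92.1] size 26 12 long-axis 84.0 deg
orange px [244.2 145.8] xy [581.8  19.7] size 23 15 long-axis 84.0 deg
orange px [269.8 144.2] xy [577.2 -52.6] size 26 15 long-axis 84.0 deg
orange px [295.3 142.8] xy [ 575.4 -126.7] size 26 15 long-axis 84.0 deg
orange px [242.2 113.2] xy [680.5  14.4] size 26 25 long-axis 84.6 deg
orange px [267.3 111.6] xy [677.6 -58. ] size 26 22 long-axis 84.0 deg
orange px [292.1 110.5] xy [ 673.1 -130.3] size 26 22 long-axis 84.0 deg
slide [-14.2  19.4   2.8] dz -4.8 now [585.  299.7 229.1] yaw -4.8 q7 -2.38 F [-0.8  0.1 -1.3] g 0.60
```

```bash
python3 - <<'E'
from h import *
go(400,70,250,0)
E
```

```text
slide [-16.5  24.4  -2.2] dz -4.8 now [585.  299.7 229.1] yaw -4.8 q7 -2.38 F [-0.8  0.1 -1.3] g 0.60
```

Call:
carry_out([
  {"slide": [-5,7.5,-2],"dr": [0,0,-4.8],"grip": 0.6},
  {"slide": [-10,15,-2],"dr": [0,0,-4.8],"grip": 0.6},
  {"slide": [-16.5,24.4,-2],"dr": [0,0,-4.8],"grip": 0.6},
  {"slide": [-16.5,24.4,-2],"dr": [0,0,-4.8],"grip": 0.6},
  {"slide": [-16.5,24.4,-2],"dr": [0,0,-4.8],"grip": 0.6},
  {"slide": [-16.5,24.4,-2],"dr": [0,0,-4.8],"grip": 0.6},
  {"slide": [-16.5,24.4,-2],"dr": [0,0,-4.8],"grip": 0.6},
  {"slide": [-16.5,24.4,-2],"dr": [0,0,-4.8],"grip": 0.6},
])

```text
time_s: 13.95
eef_pos: [398.6, 68.6, 245.3]
tool_rot: [[1.0, -0.003, 0.0], [-0.003, -1.0, -0.001], [0.0, 0.001, -1.0]]
ft_force: [0.7, 0.7, 0.3]
grip_width: 0.599
finger_force: 0.0
```

```bash
python3 - <<'E'
from h import *
v=look("wrist");show(v,"orange",90)
print([(p,a,b) for p,c,a,b,t in blobs(v,"white",60,amin=200)]);show(v,"white",60,amin=200,amax=8000)
cv2.imwrite("pics/w4.png",v[0][:,:,::-1])
go(427,118,90,0)
E
```

```text
orange px [204.2 148.4] xy [430.2 120.5] size 56 18 long-axis 0.9 deg
orange px [ 78.1 150.2] xy [429.2 287.1] size 116 115 long-axis -78.6 deg
orange px [307.7 121.4] xy [456.3  18.6] size 55 18 long-axis 16.2 deg
orange px [420.3  20.5] xy [ 574.5 -104.5] size 28 15 long-axis 88.8 deg
orange px [364.3   7.6] xy [577.5 -39.3] size 27 15 long-axis 87.3 deg
orange px [300.1   2.4] xy [575.4  26.3] size 26 7 long-axis -86.3 deg
[(array([206.7, 141.7]), 88.46915435791016, 48.44850540161133), (array([304.8, 115.2]), 88.90674591064453, 48.488433837890625), (array([490.8, 107.4]), 114.71333312988281, 87.92156219482422), (array([470.4, 104.2]), 154.2581024169922, 139.85047912597656)]
white px [206.7 141.7] xy [429.8 121.1] size 88 48 long-axis 0.8 deg
white px [304.8 115.2] xy [456.2  17.7] size 89 48 long-axis 16.0 deg
white px [490.8 107.4] xy [ 493.  -253.2] size 115 88 long-axis -5.7 deg
white px [470.4 104.2] xy [ 493.9 -245.4] size 154 140 long-axis -5.6 deg
slide [ 2.8 -4.8 15.5] dz -0.0 now [399.   69.6 245.3] yaw -0.0 q7 -1.76 F [-0.5  0.8  0.2] g 0.60
```

View pics/w4.png

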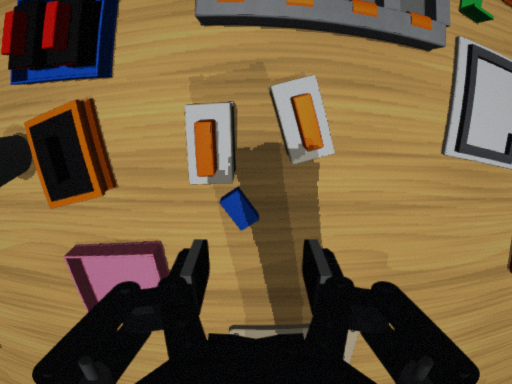

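The picture shows both spent cartridges in the blue tray, and the fresh ones at (209,143) and (302,118). Taking fresh A.

Call:
carry_out([
  {"slide": [3.1,-5.2,4],"dr": [0,0,-0.8],"grip": 0.6},
  {"slide": [3.1,-5.2,8],"dr": [0,0,-0.8],"grip": 0.6},
  {"slide": [3.1,-5.2,12],"dr": [0,0,-0.8],"grip": 0.6},
  {"slide": [3.1,-5.2,15],"dr": [0,0,-0.8],"grip": 0.6},
  {"slide": [3.1,-5.2,16.4],"dr": [0,0,-0.8],"grip": 0.6},
  {"slide": [3.1,-5.2,16.4],"dr": [0,0,-0.8],"grip": 0.6},
])

```text
time_s: 14.6
eef_pos: [429.0, 122.2, 80.1]
tool_rot: [[1.0, 0.015, -0.004], [0.015, -1.0, 0.001], [-0.004, -0.001, -1.0]]
ft_force: [0.2, 0.9, -0.3]
grip_width: 0.598
finger_force: 0.0
```

Call:
carry_out([
  {"slide": [0,0,0],"dr": [0,0,0],"grip": 0.1},
  {"slide": [0,0,0],"dr": [0,0,0],"grip": 0.1},
  {"slide": [0,0,0],"dr": [0,0,0],"grip": 0.1},
  {"slide": [0,0,0],"dr": [0,0,0],"grip": 0.1},
  {"slide": [0,0,0],"dr": [0,0,0],"grip": 0.1},
], force=60)

```text
time_s: 15.1
eef_pos: [431.2, 121.6, 83.1]
tool_rot: [[1.0, 0.013, 0.003], [0.013, -1.0, 0.0], [0.003, -0.0, -1.0]]
ft_force: [-1.4, 0.1, 6.6]
grip_width: 0.194
finger_force: 63.2
```

Call:
carry_out([
  {"slide": [0,0,-2],"dr": [0,0,0],"grip": 0.1},
  {"slide": [0,0,-6],"dr": [0,0,0],"grip": 0.1},
  {"slide": [0,0,-10],"dr": [0,0,0],"grip": 0.1},
  {"slide": [0,0,-14],"dr": [0,0,0],"grip": 0.1},
  {"slide": [0,0,-14],"dr": [0,0,0],"grip": 0.1},
])

```text
time_s: 15.6
eef_pos: [432.3, 122.2, 227.0]
tool_rot: [[1.0, 0.013, 0.009], [0.013, -1.0, 0.0], [0.009, -0.0, -1.0]]
ft_force: [-0.4, 0.2, -2.6]
grip_width: 0.192
finger_force: 62.1
```

```bash
python3 - <<'E'
from h import *
go(649.5,17.5,220,-2.6)
E
```

```text
slide [21.6 10.8  0.9] dz 3.4 now [432.3 122.2 227. ] yaw 0.8 q7 -1.91 F [-0.4  0.2 -2.6] g 0.19
```

Call:
carry_out([
  {"slide": [4.3,2.2,0.9],"dr": [0,0,3.4],"grip": 0.1},
  {"slide": [8.6,4.3,0.9],"dr": [0,0,3.4],"grip": 0.1},
  {"slide": [13,6.5,0.9],"dr": [0,0,3.4],"grip": 0.1},
  {"slide": [17.3,8.6,0.9],"dr": [0,0,3.4],"grip": 0.1},
  {"slide": [21.6,10.8,0.9],"dr": [0,0,3.4],"grip": 0.1},
  {"slide": [21.6,10.8,0.9],"dr": [0,0,3.4],"grip": 0.1},
  {"slide": [21.6,10.8,0.9],"dr": [0,0,3.4],"grip": 0.1},
  {"slide": [21.6,10.8,0.9],"dr": [0,0,3.4],"grip": 0.1},
  {"slide": [21.6,10.8,6],"dr": [0,0,3.4],"grip": 0.1},
  {"slide": [21.6,10.8,6],"dr": [0,0,3.4],"grip": 0.1},
])

```text
time_s: 16.6
eef_pos: [643.6, 16.5, 156.8]
tool_rot: [[0.999, -0.044, -0.008], [-0.044, -0.999, -0.001], [-0.008, 0.001, -1.0]]
ft_force: [-1.4, -0.7, -3.0]
grip_width: 0.197
finger_force: 61.9
```

```bash
python3 - <<'E'
from h import *
go(650,17.5,136,-2.6)
v=look("wrist");cv2.imwrite("pics/w5.png",cv2.resize(v[0][60:300,100:420,::-1],(768,576)))
show(v,"orange",44)
E
```

```text
slide [ 0.7 -0.1  2.1] dz 0.1 now [643.6  16.5 156.8] yaw -2.5 q7 -1.89 F [-1.4 -0.7 -3. ] g 0.20
orange px [ 39.7 319.1] xy [456.3 339.1] size 109 66 long-axis -76.7 deg
orange px [ 54.9 302.7] xy [500.3 301.9] size 117 56 long-axis 75.8 deg
orange px [174.7 246. ] xy [591.4  98.2] size 29 4 long-axis 89.5 deg
orange px [334.4 235.9] xy [595.  -55.6] size 32 28 long-axis 89.3 deg
orange px [404.  233.1] xy [ 592.  -131.1] size 37 27 long-axis 87.8 deg
orange px [253.8 267. ] xy [558.5  21.6] size 151 38 long-axis -5.3 deg
orange px [256.2 164.8] xy [667.4  16. ] size 51 5 long-axis 86.2 deg
orange px [420.5 130.7] xy [ 695.8 -136. ] size 36 19 long-axis 87.3 deg
orange px [344.7 125.1] xy [699.3 -60.5] size 33 19 long-axis 89.5 deg
orange px [164.4 124.2] xy [707.   92.2] size 31 18 long-axis 87.7 deg
orange px [254.7 122.8] xy [703.1  15.7] size 30 19 long-axis 87.2 deg
orange px [497.1  67.4] xy [ 774.  -243.3] size 154 49 long-axis -1.1 deg
```

View pics/w5.png

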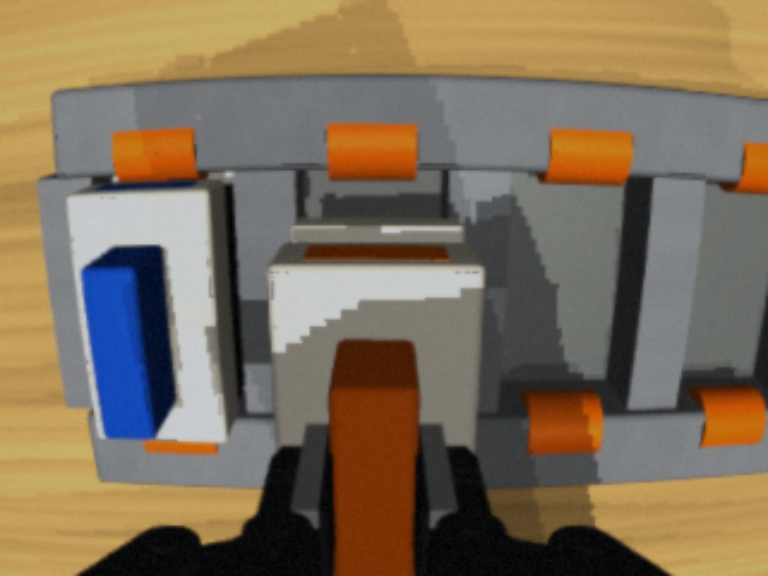

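The cartridge foot (378,230) lines up with the bay's nose (373,150), and the blue-gripped cartridge on the left is undisturbed.

Call:
carry_out([
  {"slide": [0.5,-0.1,0],"dr": [0,0,0],"grip": 0.1},
  {"slide": [0.5,-0.1,1],"dr": [0,0,0],"grip": 0.1},
  {"slide": [0.5,-0.1,1.8],"dr": [0,0,0],"grip": 0.1},
  {"slide": [0.5,-0.1,1.8],"dr": [0,0,0],"grip": 0.1},
  {"slide": [0.5,-0.1,1.8],"dr": [0,0,0],"grip": 0.1},
])

```text
time_s: 17.15
eef_pos: [652.4, 17.1, 143.6]
tool_rot: [[0.999, -0.046, -0.0], [-0.046, -0.999, -0.0], [-0.0, 0.0, -1.0]]
ft_force: [1.1, 0.3, -2.4]
grip_width: 0.193
finger_force: 62.1
```

```bash
python3 - <<'E'
from h import *
go(650,17.7,128,-2.6)
v=look("wrist");cv2.imwrite("pics/w6.png",cv2.resize(v[0][110:270,150:350,::-1],(750,600)))
E
```

```text
slide [-0.2 -0.1  1.6] dz -0.0 now [652.4  17.1 143.6] yaw -2.6 q7 -1.90 F [ 1.1  0.3 -2.4] g 0.19
```

View pics/w6.png

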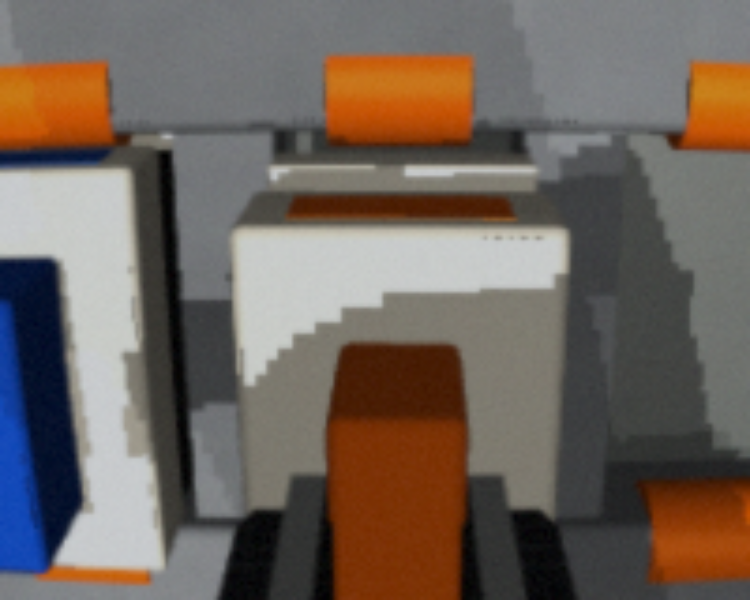

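Call:
carry_out([
  {"slide": [-0.15,-0.1,0.6],"dr": [0,0,0],"grip": 0.1},
  {"slide": [-0.15,-0.1,1.2],"dr": [0,0,0],"grip": 0.1},
  {"slide": [-0.15,-0.1,1.6],"dr": [0,0,0],"grip": 0.1},
  {"slide": [-0.15,-0.1,1.6],"dr": [0,0,0],"grip": 0.1},
])

```text
time_s: 17.6
eef_pos: [650.8, 18.0, 126.9]
tool_rot: [[0.999, -0.046, -0.001], [-0.046, -0.999, -0.0], [-0.001, 0.0, -1.0]]
ft_force: [-0.7, -0.3, -1.6]
grip_width: 0.198
finger_force: 62.1
```

Call:
carry_out([
  {"slide": [0,0,0.3],"dr": [0,0,0],"grip": 0.1},
  {"slide": [0,0,0.6],"dr": [0,0,0],"grip": 0.1},
  {"slide": [0,0,0.8],"dr": [0,0,0],"grip": 0.1},
])

```text
time_s: 17.9
eef_pos: [652.0, 18.3, 121.2]
tool_rot: [[0.999, -0.046, 0.003], [-0.046, -0.999, 0.0], [0.003, -0.0, -1.0]]
ft_force: [-0.6, 0.6, 7.9]
grip_width: 0.191
finger_force: 63.3
```

Call:
carry_out([
  {"slide": [0,0,0.3],"dr": [0,0,0],"grip": 0.1},
  {"slide": [0,0,0.6],"dr": [0,0,0],"grip": 0.1},
  {"slide": [0,0,0.9],"dr": [0,0,0],"grip": 0.1},
])

```text
time_s: 18.2
eef_pos: [651.4, 18.2, 111.0]
tool_rot: [[0.999, -0.046, 0.001], [-0.046, -0.999, 0.0], [0.001, -0.0, -1.0]]
ft_force: [1.5, 0.5, 1.2]
grip_width: 0.193
finger_force: 62.8
```

Call:
carry_out([
  {"slide": [0,0,0.6],"dr": [0,0,0],"grip": 0.1},
  {"slide": [0,0,1.1],"dr": [0,0,0],"grip": 0.1},
  {"slide": [0,0,1.4],"dr": [0,0,0],"grip": 0.1},
  {"slide": [0,0,1.6],"dr": [0,0,0],"grip": 0.1},
  {"slide": [0,0,1.7],"dr": [0,0,0],"grip": 0.1},
])

```text
time_s: 18.7
eef_pos: [650.7, 17.9, 93.4]
tool_rot: [[0.999, -0.046, -0.001], [-0.046, -0.999, -0.0], [-0.001, 0.0, -1.0]]
ft_force: [-1.9, -1.0, 4.2]
grip_width: 0.194
finger_force: 62.8
```

Call:
carry_out([
  {"slide": [0,0,0.2],"dr": [0,0,0],"grip": 0.1},
  {"slide": [0,0,0.2],"dr": [0,0,0],"grip": 0.1},
])

```text
time_s: 18.9
eef_pos: [650.9, 17.8, 93.3]
tool_rot: [[0.999, -0.046, -0.0], [-0.046, -0.999, -0.001], [-0.0, 0.001, -1.0]]
ft_force: [-6.0, -2.9, 12.1]
grip_width: 0.195
finger_force: 63.9
```

Call:
carry_out([
  {"slide": [0,0,0],"dr": [0,0,0],"grip": 0.45},
  {"slide": [0,0,0],"dr": [0,0,0],"grip": 0.45},
  {"slide": [0,0,0],"dr": [0,0,0],"grip": 0.45},
  {"slide": [0,0,-2],"dr": [0,0,0],"grip": 0.45},
  {"slide": [0,0,-5],"dr": [0,0,0],"grip": 0.45},
  {"slide": [0,0,-10],"dr": [0,0,0],"grip": 0.6},
  {"slide": [0,0,-15],"dr": [0,0,0],"grip": 0.6},
  {"slide": [0,0,-15],"dr": [0,0,0],"grip": 0.6},
])

```text
time_s: 19.7
eef_pos: [653.7, 19.1, 249.6]
tool_rot: [[0.999, -0.046, 0.011], [-0.046, -0.999, 0.001], [0.011, -0.001, -1.0]]
ft_force: [0.7, 0.0, -0.0]
grip_width: 0.608
finger_force: 0.0
```

```bash
python3 - <<'E'
from h import *
v=look("wrist");show(v,"orange",100);show(v,"blue",100)
go(400,10,230,16)
E
```

```text
orange px [261.7 313.6] xy [477.4  19.5] size 68 20 long-axis 13.1 deg
orange px [ 75.4 286.4] xy [509.9 281.5] size 148 71 long-axis -50.9 deg
orange px [257.8 219.5] xy [613.4  19.8] size 25 6 long-axis 87.3 deg
orange px [196.7 218.7] xy [617.   84.1] size 25 7 long-axis 85.0 deg
orange px [374.6 211.4] xy [ 615.  -106.9] size 28 20 long-axis 86.8 deg
orange px [318.5 212.5] xy [617.9 -43.7] size 26 21 long-axis 88.0 deg
orange px [258.3 183.4] xy [651.3  17.6] size 59 17 long-axis -3.0 deg
orange px [383.6 130.8] xy [ 702.2 -111.3] size 27 16 long-axis 87.3 deg
orange px [323.3 128. ] xy [705.2 -47.6] size 27 16 long-axis 89.0 deg
orange px [191.8 127.4] xy [711.4  79.2] size 26 15 long-axis 85.6 deg
orange px [257.8 128.3] xy [707.5  15.6] size 29 16 long-axis 87.4 deg
orange px [484.8  78.1] xy [ 775.2 -248.5] size 175 121 long-axis -0.2 deg
blue px [ 67.6 203.8] xy [619.8 271.4] size 148 115 long-axis 83.8 deg
blue px [184.4 182.5] xy [655.9  92.3] size 58 20 long-axis -3.8 deg
slide [-25.2   2.    1.4] dz -18.6 now [652.6  18.7 245.6] yaw -2.6 q7 -1.87 F [-0.8 -0.  -1.3] g 0.60
```

Call:
carry_out([
  {"slide": [-5,0.4,1],"dr": [0,0,-4],"grip": 0.6},
  {"slide": [-10,0.8,1],"dr": [0,0,-8],"grip": 0.6},
  {"slide": [-15,1.2,1],"dr": [0,0,-12],"grip": 0.6},
  {"slide": [-20,1.6,1],"dr": [0,0,-16],"grip": 0.6},
  {"slide": [-25,2,1],"dr": [0,0,-18.6],"grip": 0.6},
  {"slide": [-25,2,1],"dr": [0,0,-18.6],"grip": 0.6},
  {"slide": [-25,2,1],"dr": [0,0,-18.6],"grip": 0.6},
])

```text
time_s: 20.45
eef_pos: [399.6, 9.0, 231.5]
tool_rot: [[0.962, 0.274, 0.001], [0.274, -0.962, -0.002], [0.0, 0.002, -1.0]]
ft_force: [1.3, -0.4, 0.0]
grip_width: 0.597
finger_force: 0.0
```

```bash
python3 - <<'E'
from h import *
v=look("wrist");show(v,"orange",90,amax=4000);show(v,"white",60,amin=300,amax=8000)
go(456.2,18,81,16.1)
E
```

```text
orange px [263.7 123.8] xy [455.9  17.7] size 54 17 long-axis 15.8 deg
orange px [417.8  54.2] xy [ 573.7 -108.9] size 27 15 long-axis 87.7 deg
orange px [361.4  25.3] xy [576.6 -43.5] size 27 15 long-axis 87.1 deg
orange px [499.6  25.9] xy [ 662.9 -213. ] size 71 19 long-axis 38.3 deg
orange px [297.    2.7] xy [574.   20.7] size 26 9 long-axis -70.6 deg
white px [465.9 165.9] xy [ 489.8 -285.9] size 214 153 long-axis 84.4 deg
white px [263.9 113.9] xy [460.1  19.1] size 81 49 long-axis 15.6 deg
slide [ 5.6  0.7 15. ] dz -0.2 now [400.5   9.3 231.5] yaw 15.9 q7 -1.32 F [-0.4 -0.3 -0.1] g 0.60
```

Call:
carry_out([
  {"slide": [5.6,0.7,4],"dr": [0,0,0],"grip": 0.6},
  {"slide": [5.6,0.7,8],"dr": [0,0,0],"grip": 0.6},
  {"slide": [5.6,0.7,12],"dr": [0,0,0],"grip": 0.6},
  {"slide": [5.6,0.7,14.5],"dr": [0,0,0],"grip": 0.6},
  {"slide": [5.6,0.7,15],"dr": [0,0,0],"grip": 0.6},
  {"slide": [5.6,0.7,15],"dr": [0,0,0],"grip": 0.6},
])

```text
time_s: 21.1
eef_pos: [456.4, 18.9, 80.9]
tool_rot: [[0.961, 0.275, -0.002], [0.275, -0.961, 0.002], [-0.002, -0.003, -1.0]]
ft_force: [0.3, 0.0, 0.0]
grip_width: 0.601
finger_force: 0.0
```

Call:
carry_out([
  {"slide": [0,0,0],"dr": [0,0,0],"grip": 0.1},
  {"slide": [0,0,0],"dr": [0,0,0],"grip": 0.1},
  {"slide": [0,0,0],"dr": [0,0,0],"grip": 0.1},
  {"slide": [0,0,0],"dr": [0,0,0],"grip": 0.1},
  {"slide": [0,0,0],"dr": [0,0,0],"grip": 0.1},
], force=60)

```text
time_s: 21.6
eef_pos: [457.3, 17.9, 83.1]
tool_rot: [[0.962, 0.275, 0.003], [0.275, -0.962, -0.001], [0.003, 0.002, -1.0]]
ft_force: [-0.2, -2.2, 7.6]
grip_width: 0.194
finger_force: 60.7
```

Call:
carry_out([
  {"slide": [0,0,-2],"dr": [0,0,0],"grip": 0.1},
  {"slide": [0,0,-6],"dr": [0,0,0],"grip": 0.1},
  {"slide": [0,0,-10],"dr": [0,0,0],"grip": 0.1},
  {"slide": [0,0,-13],"dr": [0,0,0],"grip": 0.1},
  {"slide": [0,0,-13],"dr": [0,0,0],"grip": 0.1},
])

```text
time_s: 22.1
eef_pos: [458.0, 18.6, 215.8]
tool_rot: [[0.961, 0.275, 0.007], [0.275, -0.961, -0.001], [0.006, 0.003, -1.0]]
ft_force: [0.9, -0.7, -4.7]
grip_width: 0.195
finger_force: 59.5
```

```bash
python3 - <<'E'
from h import *
go(647,-58,200,-2.6)
E
```

```text
slide [16.1 12.6  1.7] dz 18.6 now [458.   18.6 215.8] yaw 16.0 q7 -1.43 F [ 0.9 -0.7 -4.7] g 0.19
```

Call:
carry_out([
  {"slide": [4,3.1,1.5],"dr": [0,0,5],"grip": 0.1},
  {"slide": [8,6.2,1.5],"dr": [0,0,10],"grip": 0.1},
  {"slide": [12,9.3,1.5],"dr": [0,0,15],"grip": 0.1},
  {"slide": [16.1,12.6,1.5],"dr": [0,0,18.6],"grip": 0.1},
  {"slide": [16.1,12.6,1.5],"dr": [0,0,18.6],"grip": 0.1},
  {"slide": [16.1,12.6,1.5],"dr": [0,0,18.6],"grip": 0.1},
  {"slide": [16.1,12.6,4],"dr": [0,0,18.6],"grip": 0.1},
  {"slide": [16.1,12.6,6.5],"dr": [0,0,18.6],"grip": 0.1},
  {"slide": [16.1,12.6,6.5],"dr": [0,0,18.6],"grip": 0.1},
  {"slide": [16.1,12.6,6.5],"dr": [0,0,18.6],"grip": 0.1},
])

```text
time_s: 23.1
eef_pos: [644.8, -58.0, 147.2]
tool_rot: [[0.999, -0.045, -0.001], [-0.045, -0.999, -0.0], [-0.0, 0.0, -1.0]]
ft_force: [0.8, -0.1, -2.4]
grip_width: 0.193
finger_force: 59.3
```

```bash
python3 - <<'E'
from h import *
go(647,-58,128,-2.6)
v=look("wrist");show(v,"orange",44,amax=1500)
cv2.imwrite("pics/w7.png",cv2.resize(v[0][100:260,150:350,::-1],(750,600)))
E
```

```text
slide [ 0.2 -0.   1.9] dz 0.0 now [644.8 -58.  147.2] yaw -2.6 q7 -1.79 F [ 0.8 -0.1 -2.4] g 0.19
orange px [ 30.5 341.3] xy [419.3 332.2] size 139 103 long-axis 10.6 deg
orange px [ 39.1 316.5] xy [477.1 248.2] size 102 25 long-axis 2.7 deg
orange px [104.5 252.3] xy [591.   99.1] size 30 7 long-axis -86.2 deg
orange px [338.2 245.7] xy [ 592.  -131.6] size 33 28 long-axis 87.7 deg
orange px [255.5 164.6] xy [671.8 -57.9] size 50 4 long-axis 87.4 deg
orange px [ 85.2 137. ] xy [706.9  93.3] size 33 18 long-axis 87.4 deg
orange px [349.5 132.7] xy [ 696.  -136.4] size 33 19 long-axis 87.3 deg
orange px [160.7 135.9] xy [701.7  19.9] size 39 22 long-axis 87.6 deg
orange px [256.8 130.4] xy [699.5 -60.4] size 30 19 long-axis 87.4 deg
```

View pics/w7.png

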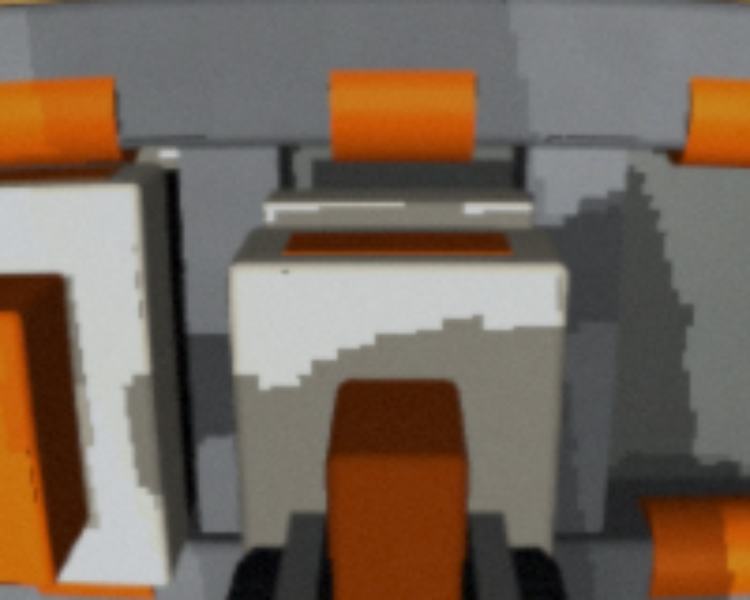

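The foot centre at 398 is within about 1 mm of the nose centre at 404. I'll shift 1 mm in -y and descend.

Call:
carry_out([
  {"slide": [0.2,0.1,0.7],"dr": [0,0,0],"grip": 0.1},
  {"slide": [0.2,0.1,1.4],"dr": [0,0,0],"grip": 0.1},
  {"slide": [0.2,0.1,2],"dr": [0,0,0],"grip": 0.1},
  {"slide": [0.2,0.1,2],"dr": [0,0,0],"grip": 0.1},
])

```text
time_s: 23.55
eef_pos: [647.6, -59.7, 126.0]
tool_rot: [[0.999, -0.046, 0.0], [-0.046, -0.999, 0.0], [0.0, -0.0, -1.0]]
ft_force: [0.4, 0.1, -2.5]
grip_width: 0.194
finger_force: 59.5
```

Call:
carry_out([
  {"slide": [0,0,0.3],"dr": [0,0,0],"grip": 0.1},
  {"slide": [0,0,0.6],"dr": [0,0,0],"grip": 0.1},
])

```text
time_s: 23.75
eef_pos: [648.5, -59.5, 122.2]
tool_rot: [[0.999, -0.046, 0.003], [-0.046, -0.999, -0.0], [0.003, 0.0, -1.0]]
ft_force: [-1.2, -0.2, 6.6]
grip_width: 0.193
finger_force: 60.8
```

Call:
carry_out([
  {"slide": [0,0,0.3],"dr": [0,0,0],"grip": 0.1},
  {"slide": [0,0,0.6],"dr": [0,0,0],"grip": 0.1},
  {"slide": [0,0,0.9],"dr": [0,0,0],"grip": 0.1},
])

```text
time_s: 24.05
eef_pos: [647.8, -59.5, 111.9]
tool_rot: [[0.999, -0.046, 0.001], [-0.046, -0.999, -0.0], [0.001, 0.0, -1.0]]
ft_force: [1.4, 0.3, 1.1]
grip_width: 0.195
finger_force: 60.2
```

Call:
carry_out([
  {"slide": [0,0,0.6],"dr": [0,0,0],"grip": 0.1},
  {"slide": [0,0,1.1],"dr": [0,0,0],"grip": 0.1},
  {"slide": [0,0,1.5],"dr": [0,0,0],"grip": 0.1},
  {"slide": [0,0,1.8],"dr": [0,0,0],"grip": 0.1},
  {"slide": [0,0,1.9],"dr": [0,0,0],"grip": 0.1},
])

```text
time_s: 24.55
eef_pos: [647.1, -59.8, 93.1]
tool_rot: [[0.999, -0.046, -0.001], [-0.046, -0.999, -0.001], [-0.001, 0.001, -1.0]]
ft_force: [-8.3, -1.7, 13.2]
grip_width: 0.194
finger_force: 61.7
```

Call:
carry_out([
  {"slide": [0,0,0],"dr": [0,0,0],"grip": 0.45},
  {"slide": [0,0,0],"dr": [0,0,0],"grip": 0.45},
  {"slide": [0,0,0],"dr": [0,0,0],"grip": 0.45},
  {"slide": [0,0,-2],"dr": [0,0,0],"grip": 0.45},
  {"slide": [0,0,-5],"dr": [0,0,0],"grip": 0.45},
  {"slide": [0,0,-10],"dr": [0,0,0],"grip": 0.6},
  {"slide": [0,0,-15],"dr": [0,0,0],"grip": 0.6},
  {"slide": [0,0,-15],"dr": [0,0,0],"grip": 0.6},
])

```text
time_s: 25.35
eef_pos: [650.3, -59.0, 250.6]
tool_rot: [[0.999, -0.046, 0.011], [-0.046, -0.999, -0.001], [0.011, 0.0, -1.0]]
ft_force: [0.7, 0.5, -0.3]
grip_width: 0.599
finger_force: 0.0
```

```bash
python3 - <<'E'
from h import *
v=look("wrist");show(v,"orange",100,amin=300,amax=2000);go(350,290,250,12)
v=look("top");show(v,"orange",46,amin=1000);show(v,"black",76,amin=150)
E
```

```text
orange px [ 51.6 285. ] xy [493.6 254.7] size 123 109 long-axis -83.2 deg
orange px [316.3 212.4] xy [ 614.6 -120.1] size 26 20 long-axis 87.0 deg
orange px [181.8 183.7] xy [651.4  17.3] size 58 18 long-axis -2.2 deg
orange px [256.5 182.5] xy [647.7 -58.5] size 59 17 long-axis -2.1 deg
orange px [321.3 128. ] xy [ 701.7 -123.8] size 26 16 long-axis 89.1 deg
orange px [190.  128.9] xy [707.1   3.2] size 26 17 long-axis 85.8 deg
orange px [256.5 127.8] xy [704.  -61.7] size 27 16 long-axis 87.3 deg
slide [-31.5 -33.5  -0.6] dz -14.6 now [649.2 -59.3 246.7] yaw -2.6 q7 -1.76 F [-0.6  0.5 -0.6] g 0.60
orange px [143.4 216.6] xy [417.  324.4] size 138 110 long-axis 11.4 deg
orange px [363.6  77.1] xy [ 781.3 -379.1] size 222 177 long-axis 11.8 deg
black px [269.6 350.4] xy [28.3 13.8] size 198 94 long-axis -38.7 deg
black px [326.5 318.5] xy [  92.8 -147.5] size 189 72 long-axis 10.8 deg
black px [ 88.7 215.9] xy [429.3 468.6] size 69 56 long-axis -26.8 deg
black px [141.8 215.4] xy [414.5 321.4] size 102 72 long-axis 10.9 deg
black px [252.7 155.8] xy [554.   -1.4] size 254 13 long-axis 87.3 deg
black px [151.1 157.7] xy [573.4 289. ] size 108 60 long-axis -2.2 deg
black px [124.2 160.2] xy [581.3 360.6] size 110 68 long-axis -5.1 deg
black px [ 35.7 176.8] xy [581.5 663.9] size 314 269 long-axis 36.1 deg
black px [116.9  76.1] xy [835.7 382.9] size 252 156 long-axis -60.0 deg
black px [450.5  75.1] xy [ 731.1 -619.4] size 305 202 long-axis 52.6 deg
black px [476.8  40.3] xy [ 820.7 -702.2] size 254 172 long-axis 89.7 deg
black px [255.2  51.5] xy [894.1 -28.6] size 337 88 long-axis 7.0 deg
```

Call:
carry_out([
  {"slide": [-5,-5,0],"dr": [0,0,-4],"grip": 0.6},
  {"slide": [-10,-10.5,0],"dr": [0,0,-8],"grip": 0.6},
  {"slide": [-16,-17,0],"dr": [0,0,-12],"grip": 0.6},
  {"slide": [-31.5,-33.5,0],"dr": [0,0,-14.6],"grip": 0.6},
  {"slide": [-31.5,-33.5,0],"dr": [0,0,-14.6],"grip": 0.6},
  {"slide": [-31.5,-33.5,0],"dr": [0,0,-14.6],"grip": 0.6},
  {"slide": [-31.5,-33.5,0],"dr": [0,0,-14.6],"grip": 0.6},
  {"slide": [-31.5,-33.5,0],"dr": [0,0,-14.6],"grip": 0.6},
  {"slide": [-31.5,-33.5,0],"dr": [0,0,-14.6],"grip": 0.6},
  {"slide": [-31.5,-33.5,0],"dr": [0,0,-14.6],"grip": 0.6},
])

```text
time_s: 26.45
eef_pos: [343.8, 293.1, 241.8]
tool_rot: [[0.977, 0.214, -0.001], [0.214, -0.977, -0.0], [-0.001, 0.0, -1.0]]
ft_force: [0.2, -0.6, -0.6]
grip_width: 0.597
finger_force: 0.0
```

Call:
carry_out([
  {"slide": [0,0,0],"dr": [0,0,0],"grip": 0.6},
  {"slide": [0,0,0],"dr": [0,0,0],"grip": 0.6},
  {"slide": [0,0,0],"dr": [0,0,0],"grip": 0.6},
])

```text
time_s: 26.75
eef_pos: [349.3, 287.9, 242.1]
tool_rot: [[0.979, 0.205, -0.001], [0.205, -0.979, -0.0], [-0.001, 0.0, -1.0]]
ft_force: [-0.5, -0.3, -1.2]
grip_width: 0.599
finger_force: 0.0
```

```bash
python3 - <<'E'
from h import *
v=look("wrist");cv2.imwrite("pics/w8.png",v[0][:,:,::-1])
show(v,"orange",46,amin=500);RNG["black"]=[((0,0,0),(180,255,40))];show(v,"black",76,amin=200,amax=8000)
go(415,318,67,11.3)
E
```

```text
orange px [233.1 101.7] xy [417.8 329.6] size 134 102 long-axis 11.4 deg
black px [231.8  95.3] xy [419.9 327.7] size 98 71 long-axis 10.6 deg
black px [144.5  83. ] xy [424.6 420.5] size 64 36 long-axis 3.6 deg
black px [104.7  80.7] xy [421.4 471.5] size 75 67 long-axis 3.8 deg
black px [451.3  42.8] xy [563.4  80.6] size 187 42 long-axis 87.6 deg
black px [283.1   5.6] xy [523.7 298.8] size 45 20 long-axis -75.9 deg
black px [245.1  15. ] xy [510.2 335.3] size 131 6 long-axis 84.9 deg
black px [39.5 35.3] xy [467.1 569.9] size 183 86 long-axis -86.7 deg
slide [ 7.1 -1.6 17.5] dz 0.5 now [349.2 288.1 242.2] yaw 11.8 q7 -2.13 F [ 1.2 -0.4 -0.1] g 0.60
```

View pics/w8.png

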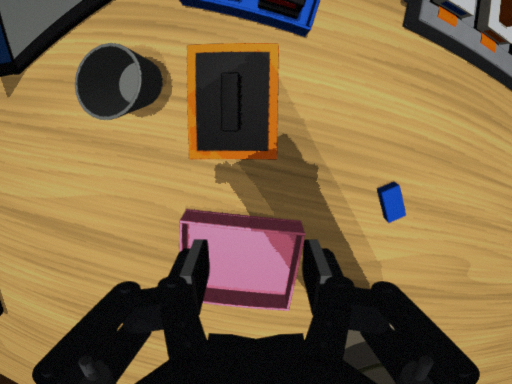

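The tank is clear at (233,101), with its fin spanning (221..242, 71..132) and the cup at (120,80). Casting the fin for the grasp centre.

```bash
python3 - <<'E'
from h import *
v=look("wrist")
w=cast([[223.5,71.5],[242,71.5],[240,131],[221,131]],*v[1:],76)[:,:2];print(w,w.mean(0))
go(417.8,329.0,67,11.4)
E
```

```text
[[447.8 342. ]
 [451.2 324.1]
 [392.  314.1]
 [388.2 333. ]] [419.8 328.3]
slide [ 7.6 -2.6 17.5] dz 0.4 now [349.  288.4 242.3] yaw 11.8 q7 -2.13 F [ 0.2  0.3 -0.3] g 0.60
```

Call:
carry_out([
  {"slide": [4,-1.3,2],"dr": [0,0,0.4],"grip": 0.6},
  {"slide": [7.7,-2.6,4],"dr": [0,0,0.4],"grip": 0.6},
  {"slide": [7.7,-2.6,8],"dr": [0,0,0.4],"grip": 0.6},
  {"slide": [7.7,-2.6,12],"dr": [0,0,0.4],"grip": 0.6},
  {"slide": [7.7,-2.6,16],"dr": [0,0,0.4],"grip": 0.6},
  {"slide": [7.7,-2.6,17.4],"dr": [0,0,0.4],"grip": 0.6},
  {"slide": [7.7,-2.6,17.4],"dr": [0,0,0.4],"grip": 0.6},
])

```text
time_s: 27.55
eef_pos: [417.7, 329.8, 67.2]
tool_rot: [[0.98, 0.2, -0.003], [0.2, -0.98, -0.002], [-0.003, 0.001, -1.0]]
ft_force: [-0.7, 0.6, 0.1]
grip_width: 0.603
finger_force: 0.0
```

Call:
carry_out([
  {"slide": [0,0,0],"dr": [0,0,0],"grip": 0.1},
  {"slide": [0,0,0],"dr": [0,0,0],"grip": 0.1},
  {"slide": [0,0,0],"dr": [0,0,0],"grip": 0.1},
  {"slide": [0,0,0],"dr": [0,0,0],"grip": 0.1},
  {"slide": [0,0,0],"dr": [0,0,0],"grip": 0.1},
], force=80)

```text
time_s: 28.05
eef_pos: [419.3, 331.4, 70.9]
tool_rot: [[0.98, 0.2, 0.003], [0.2, -0.98, 0.001], [0.003, -0.0, -1.0]]
ft_force: [-1.9, -1.8, 8.9]
grip_width: 0.188
finger_force: 78.8
```

Call:
carry_out([
  {"slide": [0,0,-2],"dr": [0,0,0],"grip": 0.1},
  {"slide": [0,0,-6],"dr": [0,0,0],"grip": 0.1},
  {"slide": [0,0,-10],"dr": [0,0,0],"grip": 0.1},
  {"slide": [0,0,-14],"dr": [0,0,0],"grip": 0.1},
  {"slide": [0,0,-18],"dr": [0,0,0],"grip": 0.1},
  {"slide": [0,0,-18],"dr": [0,0,0],"grip": 0.1},
])

```text
time_s: 28.65
eef_pos: [419.5, 332.9, 254.8]
tool_rot: [[0.98, 0.201, 0.008], [0.201, -0.98, 0.004], [0.009, -0.003, -1.0]]
ft_force: [-0.4, 1.1, -3.6]
grip_width: 0.189
finger_force: 79.1
```

```bash
python3 - <<'E'
from h import *
go(420,-280,230,-4)
v=look("side")
E
```

```text
slide [-12.3  60.1   2.2] dz 15.6 now [419.5 332.9 254.8] yaw 11.6 q7 -2.30 F [-0.4  1.1 -3.6] g 0.19
```

Call:
carry_out([
  {"slide": [-0.5,8,1],"dr": [0,0,4],"grip": 0.1},
  {"slide": [-1,16,1],"dr": [0,0,8],"grip": 0.1},
  {"slide": [-2,24,1],"dr": [0,0,12],"grip": 0.1},
  {"slide": [-4,36,1],"dr": [0,0,15.6],"grip": 0.1},
  {"slide": [-6.5,47,1],"dr": [0,0,15.6],"grip": 0.1},
  {"slide": [-6.5,47,1],"dr": [0,0,15.6],"grip": 0.1},
  {"slide": [-6.5,47,1],"dr": [0,0,15.6],"grip": 0.1},
  {"slide": [-6.5,47,1],"dr": [0,0,15.6],"grip": 0.1},
  {"slide": [-6.5,47,1],"dr": [0,0,15.6],"grip": 0.1},
  {"slide": [-6.5,47,1],"dr": [0,0,15.6],"grip": 0.1},
])

```text
time_s: 29.7
eef_pos: [447.2, -147.2, 237.5]
tool_rot: [[0.997, -0.075, -0.002], [-0.075, -0.997, -0.001], [-0.002, 0.001, -1.0]]
ft_force: [0.3, 0.7, -2.9]
grip_width: 0.186
finger_force: 79.4
```

Call:
carry_out([
  {"slide": [0,0,0],"dr": [0,0,0],"grip": 0.1},
  {"slide": [0,0,0],"dr": [0,0,0],"grip": 0.1},
  {"slide": [0,0,0],"dr": [0,0,0],"grip": 0.1},
  {"slide": [0,0,0],"dr": [0,0,0],"grip": 0.1},
])

```text
time_s: 30.1
eef_pos: [448.7, -141.4, 238.5]
tool_rot: [[0.998, -0.068, -0.0], [-0.068, -0.998, -0.0], [-0.0, 0.0, -1.0]]
ft_force: [0.7, 0.4, -3.3]
grip_width: 0.197
finger_force: 79.4
```

```bash
python3 - <<'E'
from h import *
go(450,-140,240,-4)
v=look("wrist");cv2.imwrite("pics/w9.png",cv2.resize(v[0][20:280,250:,::-1],None,fx=2.25,fy=2.25));np.savez("v9.npz",K=v[1],P=v[2])
E
```

```text
slide [ 0.1 -0.1 -0.1] dz 0.1 now [ 448.7 -141.4  238.5] yaw -3.9 q7 -1.44 F [ 0.7  0.4 -3.3] g 0.20
```

View pics/w9.png

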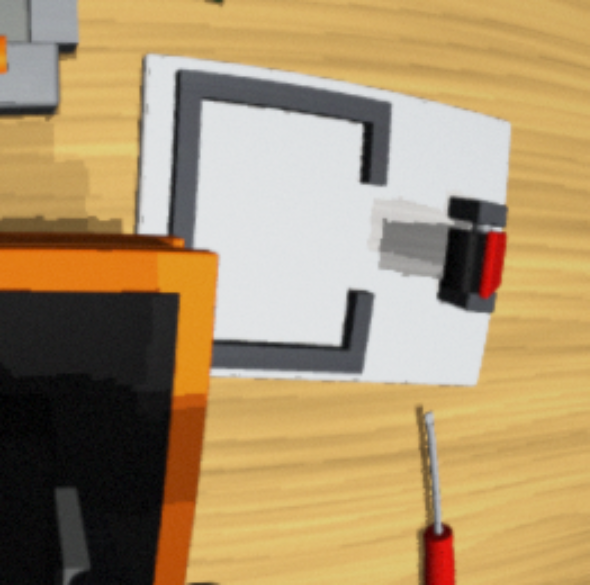

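```bash
python3 - <<'E'
from h import *
d=np.load("v9.npz")
def c(p,z): return cast(np.array(p)/2.25+[250,20],d["K"],d["P"],True,z)[:,:2]
print("left(+y)",c([[203,102],[196,240]],24));print("right(-y)",c([[362,125],[360,183],[350,293],[344,345]],12))
print("top(+x)",c([[205,99],[285,110],[362,124]],12));print("bot(-x)",c([[220,341],[280,343],[342,347]],24))
print("plate corners", c([[147,55],[510,123],[476,384]],12))
print("clamp red",c([[483,232],[505,235],[499,297],[479,300]],80))
v=look("top");print("top outer rails");
im=v[0];g=im.max(2);m=((g<110)&(g>40)&(im.max(2).astype(int)-im.min(2)<25)).astype(np.uint8);m[:, :325]=0;m[:,378:]=0;m[:140]=0;m[202:]=0
cs,_=cv2.findContours(m,0,cv2.CHAIN_APPROX_NONE);k=max(cs,key=cv2.contourArea);print(cv2.minAreaRect(cast(k[:,0],*v[1:],22)[:,:2].astype(np.float32)))
E
```

```text
left(+y) [[ 563.9 -247.3]
 [ 490.2 -240.6]]
right(-y) [[ 555.6 -349.1]
 [ 521.3 -346.9]
 [ 455.8 -341.6]
 [ 423.8 -339.6]]
top(+x) [[ 566.7 -252.1]
 [ 561.7 -299.1]
 [ 556.2 -349.1]]
bot(-x) [[ 433.8 -254.3]
 [ 430.7 -290.9]
 [ 426.3 -331.8]]
plate corners [[ 591.  -221.5]
 [ 567.  -468. ]
 [ 391.4 -451.3]]
clamp red [[ 501.3 -387.7]
 [ 500.3 -404.3]
 [ 466.6 -403.2]
 [ 465.1 -388.2]]
top outer rails
((556.4241943359375, -377.161376953125), (5.690187931060791, 29.467151641845703), 65.32759094238281)
```

The crop shows the empty pocket between dark rails, with the clamp raised (red at (490,265)) and the tank held at the lower left. The pocket centre works out to about (496.2,-293.0) at yaw -5.4°. Next I'll check how the tank sits in the grip.

```bash
python3 - <<'E'
from h import *
v=look("wrist");s=telemetry.sense();R=s["tool_rot"];p=s["eef_pos"];im=cv2.GaussianBlur(v[0],(3,3),0)
zl=p[2]-25
for col in (225,255,285):
    print(col,[(y,*im[y,col]) for y in range(108,150,2)])
    print(((cast([[col,y] for y in (120,130,140)],*v[1:],zl)-p)@R)[:,:2])
for row in (160,175):
    o=np.where(mask(v[0],"orange")[row])[0];print(row,o.min(),o.max(),((cast([[o.min()-.5,row],[o.max()+.5,row]],*v[1:],zl)-p)@R)[:,:2])
go(496.2,-293,180,-5.4)
E
```

```text
225 [(108, np.uint8(182), np.uint8(145), np.uint8(83)), (110, np.uint8(187), np.uint8(150), np.uint8(85)), (112, np.uint8(190), np.uint8(152), np.uint8(87)), (114, np.uint8(195), np.uint8(156), np.uint8(90)), (116, np.uint8(187), np.uint8(149), np.uint8(85)), (118, np.uint8(128), np.uint8(101), np.uint8(57)), (120, np.uint8(110), np.uint8(86), np.uint8(49)), (122, np.uint8(99), np.uint8(73), np.uint8(39)), (124, np.uint8(79), np.uint8(37), np.uint8(10)), (126, np.uint8(66), np.uint8(28), np.uint8(4)), (128, np.uint8(88), np.uint8(39), np.uint8(9)), (130, np.uint8(132), np.uint8(57), np.uint8(6)), (132, np.uint8(222), np.uint8(113), np.uint8(13)), (134, np.uint8(227), np.uint8(124), np.uint8(22)), (136, np.uint8(227), np.uint8(124), np.uint8(23)), (138, np.uint8(227), np.uint8(123), np.uint8(21)), (140, np.uint8(226), np.uint8(122), np.uint8(19)), (142, np.uint8(226), np.uint8(122), np.uint8(19)), (144, np.uint8(227), np.uint8(123), np.uint8(22)), (146, np.uint8(227), np.uint8(124), np.uint8(22)), (148, np.uint8(204), np.uint8(108), np.uint8(21))]
[[ 69.7 -17.7]
 [ 64.4 -17.8]
 [ 59. 
[... 1700 characters left out ...]
 np.uint8(9)), (132, np.uint8(223), np.uint8(114), np.uint8(18)), (134, np.uint8(227), np.uint8(123), np.uint8(21)), (136, np.uint8(227), np.uint8(123), np.uint8(21)), (138, np.uint8(227), np.uint8(123), np.uint8(22)), (140, np.uint8(227), np.uint8(124), np.uint8(22)), (142, np.uint8(227), np.uint8(124), np.uint8(21)), (144, np.uint8(227), np.uint8(123), np.uint8(22)), (146, np.uint8(227), np.uint8(123), np.uint8(21)), (148, np.uint8(203), np.uint8(108), np.uint8(23))]
[[69.7 14. ]
 [64.4 14.1]
 [59.  14.2]]
160 166 344 [[ 48.5 -51.7]
 [ 48.5  48. ]]
175 167 343 [[ 39.8 -51.9]
 [ 39.8  48.1]]
slide [ 5.8 14.7  5.9] dz 1.4 now [ 448.8 -142.   238.7] yaw -4.0 q7 -1.44 F [ 0.2  0.5 -2.6] g 0.18
```

Call:
carry_out([
  {"slide": [1.9,4.9,1],"dr": [0,0,1.4],"grip": 0.1},
  {"slide": [3.9,9.8,3],"dr": [0,0,1.4],"grip": 0.1},
  {"slide": [5.9,14.8,5],"dr": [0,0,1.4],"grip": 0.1},
  {"slide": [5.9,14.8,7],"dr": [0,0,1.4],"grip": 0.1},
  {"slide": [5.9,14.8,9],"dr": [0,0,1.4],"grip": 0.1},
  {"slide": [5.9,14.8,11],"dr": [0,0,1.4],"grip": 0.1},
  {"slide": [5.9,14.8,13.2],"dr": [0,0,1.4],"grip": 0.1},
  {"slide": [5.9,14.8,13.2],"dr": [0,0,1.4],"grip": 0.1},
  {"slide": [5.9,14.8,13.2],"dr": [0,0,1.4],"grip": 0.1},
])

```text
time_s: 31.15
eef_pos: [497.4, -294.2, 107.1]
tool_rot: [[0.996, -0.094, -0.0], [-0.094, -0.996, 0.0], [-0.0, -0.0, -1.0]]
ft_force: [0.0, 0.4, -2.3]
grip_width: 0.187
finger_force: 79.3
```

```bash
python3 - <<'E'
from h import *
go(497,-294,105,-5.4)
v=look("wrist");cv2.imwrite("pics/w10.png",cv2.resize(v[0][90:290,125:390,::-1],(795,600)));np.savez("v10.npz",K=v[1],P=v[2])
E
```

```text
slide [-0.  -0.   0.2] dz -0.0 now [ 497.4 -294.2  107.1] yaw -5.4 q7 -1.36 F [ 0.   0.4 -2.3] g 0.19
```

View pics/w10.png

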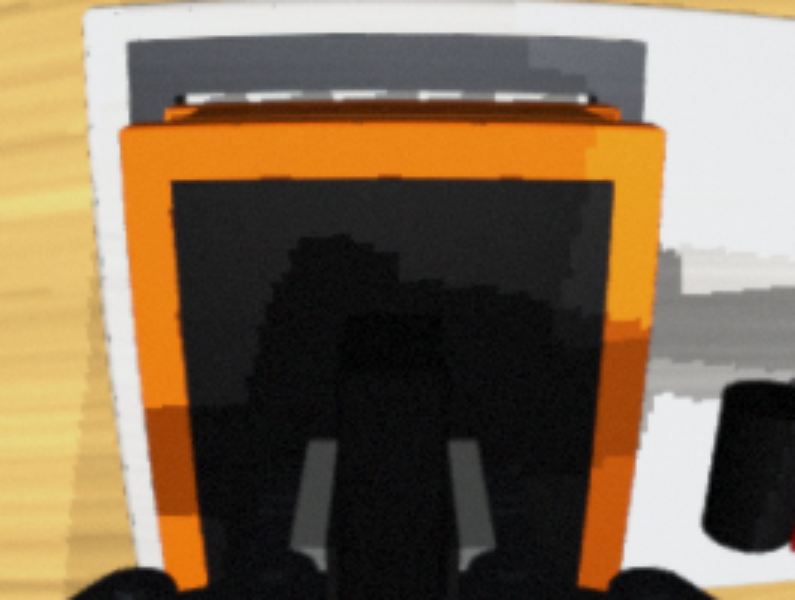

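The tank's flange (165..620, about y=105) sits just above the pocket, with the far rail's inner corners at 178 and 597. That puts the tank about 1.2 mm too far in -y. Checking x by casting.

```bash
python3 - <<'E'
from h import *
d=np.load("v10.npz");a=np.radians(-5.4);u=np.array([np.cos(a),np.sin(a)]);w=np.array([-u[1],u[0]])
def c(p,z):
    q=cast(np.array(p)/3+[125,90],d["K"],d["P"],True,z)[:,:2]-[497.2,-294.1]; return np.c_[q@u,q@w]
print("rail inner z12",c([[183,94],[592,94]],12));print("rail inner z24",c([[178,97],[597,97]],24),"outer",c([[128,41],[645,42]],24))
print("flange bottom/top edge",c([[167,120],[620,120]],36),c([[167,108],[618,108]],48))
print("lid",c([[122,126],[664,128]],82))
E
```

```text
rail inner z12 [[ 64.   55. ]
 [ 63.9 -50.4]]
rail inner z24 [[ 64.3  53.5]
 [ 64.2 -49. ]] outer [[ 78.8  65.8]
 [ 78.3 -60.7]]
flange bottom/top edge [[ 60.   53.5]
 [ 60.  -51.9]] [[ 64.   50.3]
 [ 64.  -48.2]]
lid [[ 64.4  50.3]
 [ 64.  -48.3]]
```

Call:
carry_out([
  {"slide": [0,-0.13,0],"dr": [0,0,0],"grip": 0.1},
  {"slide": [0,-0.13,0.5],"dr": [0,0,0],"grip": 0.1},
  {"slide": [0,-0.13,1],"dr": [0,0,0],"grip": 0.1},
  {"slide": [0,-0.13,1.3],"dr": [0,0,0],"grip": 0.1},
  {"slide": [0,-0.13,1.6],"dr": [0,0,0],"grip": 0.1},
  {"slide": [0,-0.13,1.6],"dr": [0,0,0],"grip": 0.1},
])

```text
time_s: 31.8
eef_pos: [497.0, -293.0, 90.1]
tool_rot: [[0.996, -0.095, -0.001], [-0.095, -0.996, 0.0], [-0.001, -0.0, -1.0]]
ft_force: [0.2, 0.8, -3.6]
grip_width: 0.188
finger_force: 79.4
```

Call:
carry_out([
  {"slide": [0,0,0.3],"dr": [0,0,0],"grip": 0.1},
  {"slide": [0,0,0.6],"dr": [0,0,0],"grip": 0.1},
  {"slide": [0,0,0.8],"dr": [0,0,0],"grip": 0.1},
  {"slide": [0,0,0.9],"dr": [0,0,0],"grip": 0.1},
])

```text
time_s: 32.2
eef_pos: [497.3, -293.1, 82.9]
tool_rot: [[0.996, -0.095, -0.001], [-0.095, -0.996, -0.0], [-0.0, 0.0, -1.0]]
ft_force: [-10.6, 4.2, 20.4]
grip_width: 0.186
finger_force: 82.4
```

Call:
carry_out([
  {"slide": [0,0,-0.2],"dr": [0,0,0],"grip": 0.45},
  {"slide": [0,0,-0.2],"dr": [0,0,0],"grip": 0.45},
  {"slide": [0,0,-0.2],"dr": [0,0,0],"grip": 0.45},
  {"slide": [0,0,-2],"dr": [0,0,0],"grip": 0.45},
  {"slide": [0,0,-5],"dr": [0,0,0],"grip": 0.45},
  {"slide": [0,0,-10],"dr": [0,0,0],"grip": 0.45},
  {"slide": [0,0,-14],"dr": [0,0,0],"grip": 0},
  {"slide": [-5,0,-14],"dr": [0,0,0],"grip": 0},
  {"slide": [-5,0,-14],"dr": [0,0,0],"grip": 0},
  {"slide": [-5,0,-14],"dr": [0,0,0],"grip": 0},
])

```text
time_s: 33.2
eef_pos: [446.7, -288.7, 221.7]
tool_rot: [[0.995, -0.096, -0.0], [-0.096, -0.995, -0.001], [-0.0, 0.001, -1.0]]
ft_force: [0.7, 0.3, -0.7]
grip_width: 0.001
finger_force: 0.0
```

```bash
python3 - <<'E'
from h import *
v=look("wrist");cv2.imwrite("pics/w11.png",cv2.resize(v[0][20:300,150:,::-1],(775,600)));np.savez("v11.npz",K=v[1],P=v[2])
show(v,"orange",58,amin=2000);show(v,"red",85,amin=100)
go(487.8,-382.6,160,-5.4)
E
```

```text
orange px [254.6 126.3] xy [ 496.7 -291.8] size 130 101 long-axis -5.5 deg
red px [376.4 290. ] xy [ 295.  -420.2] size 74 20 long-axis 17.0 deg
red px [365.2 133.8] xy [ 485.3 -397.2] size 39 35 long-axis 88.2 deg
slide [4.9 9.  6.2] dz -0.1 now [ 447.6 -288.5  221.7] yaw -5.5 q7 -1.25 F [ 0.8  0.4 -0.4] g 0.00
```

View pics/w11.png

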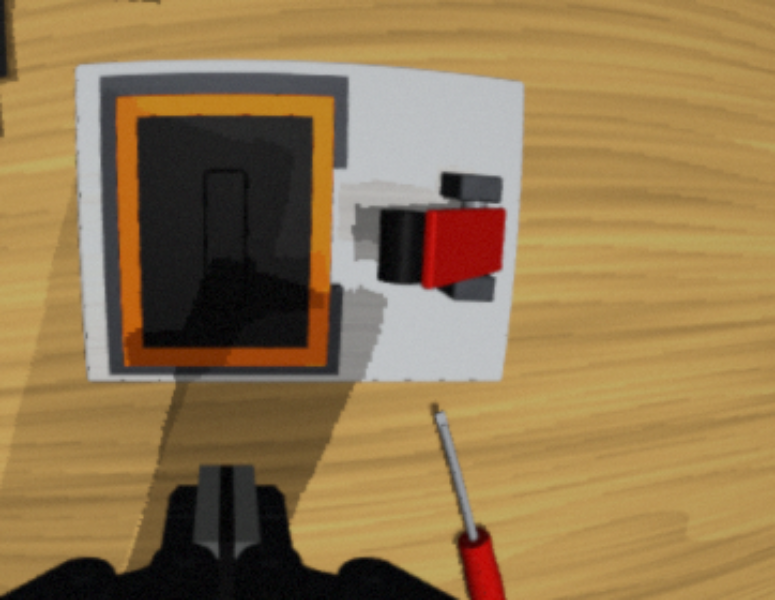

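The tank sits square between the rails at (225,230). The raised clamp's red plate is at (465,245), with its nose at (400,245). Now pressing the clamp with shut fingers.

Call:
carry_out([
  {"slide": [2.5,4.7,0],"dr": [0,0,0],"grip": 0},
  {"slide": [4.9,9.4,0],"dr": [0,0,0],"grip": 0},
  {"slide": [4.9,9.4,3],"dr": [0,0,0],"grip": 0},
  {"slide": [4.9,9.4,6],"dr": [0,0,0],"grip": 0},
  {"slide": [4.9,9.4,9],"dr": [0,0,0],"grip": 0},
  {"slide": [4.9,9.4,10],"dr": [0,0,0],"grip": 0},
  {"slide": [4.9,9.4,11],"dr": [0,0,0],"grip": 0},
  {"slide": [4.9,9.4,11],"dr": [0,0,0],"grip": 0},
])

```text
time_s: 34.05
eef_pos: [487.7, -386.4, 111.2]
tool_rot: [[0.996, -0.094, -0.0], [-0.094, -0.996, 0.001], [-0.0, -0.001, -1.0]]
ft_force: [-0.1, 0.3, 0.7]
grip_width: 0.0
finger_force: 0.0
```

Call:
carry_out([
  {"slide": [0,0,0.5],"dr": [0,0,0],"grip": 0},
  {"slide": [0,0,1],"dr": [0,0,0],"grip": 0},
  {"slide": [0,0,1.5],"dr": [0,0,0],"grip": 0},
  {"slide": [0,0,1.5],"dr": [0,0,0],"grip": 0},
])

```text
time_s: 34.45
eef_pos: [487.2, -386.5, 96.3]
tool_rot: [[0.996, -0.095, -0.0], [-0.095, -0.996, 0.0], [-0.0, -0.0, -1.0]]
ft_force: [-0.4, 0.1, -0.3]
grip_width: -0.002
finger_force: 0.0
```

Call:
carry_out([
  {"slide": [0,0,0.5],"dr": [0,0,0],"grip": 0},
  {"slide": [0,0,1],"dr": [0,0,0],"grip": 0},
  {"slide": [0,0,1.5],"dr": [0,0,0],"grip": 0},
  {"slide": [0,0,1.5],"dr": [0,0,0],"grip": 0},
])

```text
time_s: 34.85
eef_pos: [487.0, -386.3, 80.7]
tool_rot: [[0.996, -0.094, -0.001], [-0.094, -0.996, 0.001], [-0.001, -0.001, -1.0]]
ft_force: [-0.1, 0.6, 0.4]
grip_width: 0.001
finger_force: 0.0
```

Call:
carry_out([
  {"slide": [0,0,0.4],"dr": [0,0,0],"grip": 0},
  {"slide": [0,0,0.8],"dr": [0,0,0],"grip": 0},
])

```text
time_s: 35.05
eef_pos: [488.4, -386.6, 74.8]
tool_rot: [[0.996, -0.094, 0.002], [-0.094, -0.996, -0.001], [0.002, 0.001, -1.0]]
ft_force: [-4.1, 6.9, 18.0]
grip_width: -0.002
finger_force: 8.1
```

Call:
carry_out([
  {"slide": [0,0,0.2],"dr": [0,0,0],"grip": 0},
  {"slide": [0,0,0.4],"dr": [0,0,0],"grip": 0},
])

```text
time_s: 35.25
eef_pos: [488.9, -385.8, 71.6]
tool_rot: [[0.996, -0.094, 0.002], [-0.094, -0.996, -0.0], [0.002, 0.0, -1.0]]
ft_force: [-3.1, 5.8, 17.7]
grip_width: -0.002
finger_force: 7.9
```

Call:
carry_out([
  {"slide": [0,0,0.2],"dr": [0,0,0],"grip": 0},
  {"slide": [0,0,0.4],"dr": [0,0,0],"grip": 0},
])

```text
time_s: 35.45
eef_pos: [488.5, -386.4, 66.7]
tool_rot: [[0.996, -0.094, 0.002], [-0.094, -0.996, -0.001], [0.002, 0.001, -1.0]]
ft_force: [-0.6, -0.3, 1.1]
grip_width: -0.005
finger_force: 0.0
```

Call:
carry_out([
  {"slide": [0,0,0.2],"dr": [0,0,0],"grip": 0},
  {"slide": [0,0,0.2],"dr": [0,0,0],"grip": 0},
])

```text
time_s: 35.65
eef_pos: [487.3, -386.5, 63.3]
tool_rot: [[0.996, -0.095, -0.0], [-0.095, -0.996, 0.0], [-0.0, -0.0, -1.0]]
ft_force: [-0.8, -0.2, -0.5]
grip_width: -0.001
finger_force: 0.0
```

Call:
carry_out([
  {"slide": [0,0,0.2],"dr": [0,0,0],"grip": 0},
  {"slide": [0,0,0.3],"dr": [0,0,0],"grip": 0},
])

```text
time_s: 35.85
eef_pos: [487.5, -386.7, 62.7]
tool_rot: [[0.995, -0.095, -0.0], [-0.095, -0.995, -0.001], [-0.0, 0.001, -1.0]]
ft_force: [-10.9, 8.1, 28.7]
grip_width: -0.002
finger_force: 14.4
```

Call:
carry_out([
  {"slide": [0,0,-3],"dr": [0,0,0],"grip": 0},
  {"slide": [0,0,-8],"dr": [0,0,0],"grip": 0},
  {"slide": [0,0,-13],"dr": [0,0,0],"grip": 0},
  {"slide": [0,0,-18],"dr": [0,0,0],"grip": 0},
  {"slide": [-7,-5,-20],"dr": [0,0,0],"grip": 0},
  {"slide": [-7,-5,-20],"dr": [0,0,0],"grip": 0},
  {"slide": [-7,-5,-20],"dr": [0,0,0],"grip": 0},
])

```text
time_s: 36.55
eef_pos: [420.6, -328.4, 262.4]
tool_rot: [[0.996, -0.094, 0.0], [-0.094, -0.996, -0.002], [0.0, 0.002, -1.0]]
ft_force: [0.4, 0.2, 0.2]
grip_width: -0.006
finger_force: 0.0
```

```bash
python3 - <<'E'
from h import *
v=look("wrist");t=look("top");s=look("side")
a=v[0][40:240,120:420];b=t[0][85:215,90:420];
S=cv2.resize(s[0][120:300,90:350],(390,270));A=cv2.resize(a,(390,270));B=cv2.resize(b,(780,307))
cv2.imwrite("pics/fin.png",np.vstack([np.hstack([A,S]),B])[:,:,::-1])
show(v,"red",52,amin=100);show(v,"orange",58,amin=2000)
E
```

```text
red px [345.9 269. ] xy [ 254.6 -443. ] size 96 22 long-axis 17.6 deg
red px [300.  106.3] xy [ 486.5 -386.2] size 82 33 long-axis 84.7 deg
orange px [216.6 105.2] xy [ 496.6 -289.7] size 131 100 long-axis -5.7 deg
```

View pics/fin.png

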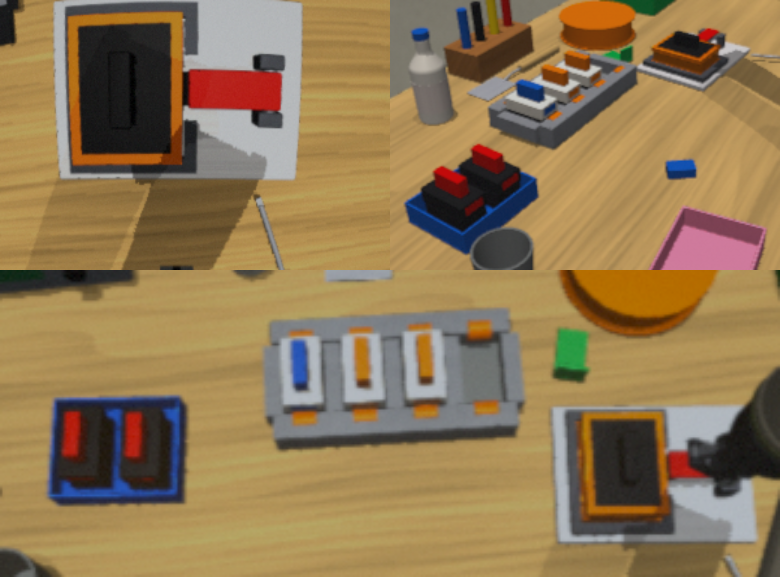

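The final picture shows both spent cartridges standing in the blue tray and both fresh ones home beside the blue-gripped one. The tank is square in the pocket, the clamp is level with its nose in the groove, and the cup and bracket are undisturbed.

```bash
python3 -c "
from bench import order
print(order.job_done())"
```

```text
the job is handed in; nothing more can be done
None
```

I handed the job in at about 37 s on the robot's clock: both spent cartridges stand in the blue tray, both fresh ones (only two were there) are clicked home beside the blue-gripped one, the tank sits square in the pocket, and the clamp was pressed down after it until it clicked level.

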